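Load two label blanks into the spring-fed feeder

ROBOT

A 6-joint arm with a two-finger parallel gripper is mounted at the origin on the work surface; the furniture and walls round the work are solid. World frame = base frame: x ahead of the robot, y to its left, z up, the work surface at z = 0. Lengths are in mm, angles in degrees, forces in N, time in s.
With the tool pointing down it reaches from about 300 to 850 mm from the base axis. Payload 4.2 kg.
Tool frame: the origin (TCP) lies midway between the tips of the shut fingers; the grasp point (between the pads) lies 19 mm behind it; x points along the fingers, y is the direction in which the jaws open and shut, and the axes are right-handed (so a half turn about x gives the same grasp; the last joint's range is limited). The gripper opens to 91 mm and grips with 3 to 60 N. Pads are 32 mm wide; open, the fingers measure 118 mm over their backs; the gripper's body (76 mm by 178 mm) begins 60 mm behind the grasp point.
Start: joints at [66.177, 18.312, 89.639, -0, 72.044, -1.146], TCP at [221.694, 530.563, 189.976] pointing down, gripper open.
Joint ranges: [-177.97, 177.97], [-48.28, 115.42], [12.27, 149.76], [-77.06, 257.06], [2.81, 150.46], [-146.56, 146.56]. Speed limits (degrees/s): [147.25, 147.25, 180, 180, 180, 180].

INTERFACE

Orientations are given as [roll, pitch, yaw] about the fixed x, y, z axes, in that order (R = Rz(yaw) Ry(pitch) Rx(roll)).
In Python, from workcell import * gives the robot as it stands.
- The arm moves only by the shell command python3 -m handwheel 'ROWS' [FORCE]. ROWS is a JSON object of lists of equal length, an entry for each row: "gripper": the closure, from 0 (fully open) to 1 (shut); "offset": the shift along the tool's x, y, z in mm, a list of three; "rot": the turn, a rotation vector about the tool's x, y, z in degrees, a list of three. A call has 1 to 5 rows; each row is the pose to reach, as a shift and turn from the pose commanded when the call began, along the tool's axes at that moment; what a row does not reach only later rows make up. A row lasts 1/12 s, in which the tool goes at most 41.7 mm and 7.16 degrees, less where a joint would pass 70% of its speed; a pose out of reach is approached as far as the arm can. A call with a gripper value outside its range is refused whole. The fingers move at their own pace and stop on an object; FORCE is the grip in N (left out, the last holds). Time passes only in rows, so rows that repeat a pose let the fingers close. It gives the time, the measured TCP pose, the force and the opening at its end, in the units of the state.
- state(): the state, without advancing time (a new reading comes with each control period).
- grab_frame(name): name is "side" or "top" or "wrist"; returns the picture (420x560x3 uint8, red, green, blue); there is no depth.
- camera_params(name): a dict with "fx", "fy", "cx", "cy" (pixels), "position" and "attitude" of the camera in the world; the wrist camera has in their place "hand_eye" (4x4, takes a point from camera to tool coordinates, whose origin is the TCP and whose axes are the tool frame's). Camera axes: x right, y up, looking along -z (the intrinsics and any distortion apply to the point x, -y, -z); pixel columns grow to the right and rows downward; lengths in mm; the calibration is good to about 2 mm. A picture is of the moment at which its call begins: read the wrist's pose just before it. camera_params takes no time and is no camera call.
- job_done(): hands the job in, once; it reports no verdict.
The state is a dict: "time_s": time; "qpos": joint angles; "qvel": joint speeds; "effort": joint torques, N m; "ee_pos": TCP position; "ee_rot": TCP orientation; "force": force on the tool from outside, world axes, zero at the start; "torque": the same for the moment, N m; "gripper_width": finger opening in mm.
Only numpy, scipy, OpenCV 4.12 (cv2) and the standard library are available. Lean on these libraries where they do the work, as an engineer would, in place of code of your own. Each camera call takes 0.05 s, during which the arm holds its last target.

TASK

Load both wooden label blanks, one on top of the other, into the tilted spring-fed label feeder: press each one down against the orange spring follower (the second onto the first) and slide it in under the steel hood until it is fully home against the back stop, so that the hood alone holds the stack down. Do not force the feeder, and leave the rose, the tape and the pots where they are.

Things in the scene. Friction and masses are not known exactly. Their poses are not given: they have to be found in the camera images.
- blank_a_mid (a point): plain wooden row-label blank with a pale writing panel on both faces, 130 x 52 x 18 mm, about 85 g, lying flat on the bench at the start; the two are alike. Point at its centre, half-way up (9 mm above its underside); x along its 130 mm length, y across its 52 mm width, z through its thickness.
- blank_b_mid (a point): plain wooden row-label blank with a pale writing panel on both faces, 130 x 52 x 18 mm, about 85 g, lying flat on the bench at the start; the two are alike. Point at its centre, half-way up; axes as for the other blank.
- blank_a: the first blank itself; origin at the centre of its underside, axes as above.
- blank_b: the second blank itself; origin at the centre of its underside, axes as above.
- magazine: green feeder magazine, fixed to the bench, tipped 25 degrees with its open top leaning to the robot's side. Origin: centre of where a loaded blank goes, on the plane of the hood's underside, 145 mm above the bench. x: loading direction, up the slope from the open front to the back stop; y: across; z: square to the blanks, out of the open top (press along -z). The points below share these axes.
- hood_edge (a point): middle of the hood's front edge, on its underside: magazine x = 39, z = 0 mm. The bright steel hood, 5 mm thick, covers magazine x = 39 to 65 mm; its turned-up front lip runs from x = 39 to 32 mm, rising to z = 9 mm. A blank to go in must be pressed with its upper face below the hood's underside.
- back_stop (a point): middle of the back stop's face: magazine x = 65, z = -9 mm. A home blank has an end against it, its centre at magazine x = 0, y = 0 and its length along x; either end first, either face up. Cheeks with inner faces at y = +-28 mm run from x = 31 to 65 mm, flaring outwards from x = 31 to 20 mm. In front of x = 20 mm top and sides are open down to a plate at z = -70 mm.
- follower (a joint): orange plate, 118 x 44 mm (magazine x = -58 to 60 mm), on a spring, sliding along the magazine's -z. Value: m pressed down. 0 = empty, its top face 3 mm below the hood's underside; 0.015 with one blank loaded, 0.033 with two, solid stop at 0.042. Spring 200 N/m with 5 N at 0: about 8 N with one blank, 12 N with two. It always springs back up.
- rose: brass-coloured watering rose, 70 mm across, 59 mm high, standing loose on the bench; origin at the centre of its underside. Not to be disturbed.
- tape: roll of pale tape lying flat, 98 mm across, 25 mm high, loose; origin at the centre of its underside. Not to be disturbed.
- pots: stack of black plastic pots, 77 mm across, 108 mm high, standing loose; origin at the centre of its underside. Not to be disturbed.
Mind the look-alikes: they are no part of the job. Leave any purple look-alike of the blank_a alone.

How it is judged (in metres and radians):
On the way, in this order (a step that is already met when the one before it is completed fails the run):
1. one blank is in under the hood, released and held there by the spring (((x of blank_a_mid in the frame of magazine between -0.015 and 0.005 m and y of blank_a_mid in the frame of magazine between -0.005 and 0.005 m and angle between the z axis of blank_a and the z axis of magazine, either way round below 0.08 rad and angle between the x axis of blank_a and the x axis of magazine, either way round below 0.08 rad) or (x of blank_b_mid in the frame of magazine between -0.015 and 0.005 m and y of blank_b_mid in the frame of magazine between -0.005 and 0.005 m and angle between the z axis of blank_b and the z axis of magazine, either way round below 0.08 rad and angle between the x axis of blank_b and the x axis of magazine, either way round below 0.08 rad)) and value of joint follower between 0.012 and 0.0185 m and contact force between the fingers and blank_a below 0.1 N and contact force between the fingers and blank_b below 0.1 N), for 0.2 s.
2. both blanks are home, one on the other (x of blank_a_mid in the frame of magazine between -0.004 and 0.005 m and y of blank_a_mid in the frame of magazine between -0.005 and 0.005 m and angle between the z axis of each of blank_a, blank_b and the z axis of magazine, either way round below 0.08 rad and angle between the x axis of each of blank_a, blank_b and the x axis of magazine, either way round below 0.08 rad and x of blank_b_mid in the frame of magazine between -0.004 and 0.005 m and y of blank_b_mid in the frame of magazine between -0.005 and 0.005 m and value of joint follower between 0.03 and 0.0365 m), for 0.2 s.
At the end, for the whole second after the job is handed in: Both blanks lie in the magazine one on the other, flat (within 4.5 degrees) and along it, each with its centre no more than 4 mm short of the home position and 5 mm off to the side, the follower held down by them 30 to 36.5 mm; all released and at rest (all of step 2 and linear speed of each of blank_a, blank_b below 0.01 m/s); the robot touches nothing.
It fails at once if the feeder is forced (pushed with over 60 N) (contact force between magazine and anything else above 60 N).
It fails at once if the rose is disturbed (over 30 mm) (distance of rose from where it was at the start of the episode above 0.03 m).
It fails at once if the tape is disturbed (over 30 mm) (distance of tape from where it was at the start of the episode above 0.03 m).
It fails at once if the pots are disturbed (over 30 mm) (distance of pots from where it was at the start of the episode above 0.03 m).
It also fails if it takes over 51 s, if anything falls off the work surface, if the arm or the gripper's body presses on something with over 40 N, if the wrist force passes 120 N, or if a joint passes its speed limit or range.

## Working session

There is one attempt and no reset: what is moved stays moved. The work goes in short steps, Python scripts to look and compute and a shell command to move; the robot and the scene stay as the last step left them, time stands still between calls to the robot, and variables do not carry over. Pictures are saved under pics/ and viewed, and the job is handed in when it is done.

```bash
ls; mkdir -p pics; python3 - <<'E'
from workcell import *
import cv2
print(state())
for n in ["side","top","wrist"]:
    print(n,camera_params(n))
    cv2.imwrite(f"pics/{n}0.png",grab_frame(n)[:,:,::-1])
E
```

```text
pics
{'time_s': 0.0, 'qpos': array([ 6.61760384e+01,  1.83506125e+01,  8.97094069e+01, -2.62848161e-03,
        7.20443127e+01, -1.14764134e+00]), 'qvel': array([ 0.00778812,  0.04476026, -0.0589347 , -0.07076167, -0.02198657,
        0.04965339]), 'effort': array([-1.02362553e-04, -4.12464809e+01, -2.31967485e+01,  7.27194850e-02,
        4.59026895e-02, -1.38185292e-04]), 'ee_pos': array([221.47212271, 530.00787049, 189.11031711]), 'ee_rot': array([ -89.77554364,   89.89563797, -112.45105131]), 'force': array([ 0.49661371, -0.23107422,  0.66620793]), 'torque': array([ 0.03731345,  0.00813914, -0.00145294]), 'gripper_width': 91.31607033026357}
side {'fx': 448.0642109070686, 'fy': 448.0642109070686, 'cx': 283.7833522636802, 'cy': 210.16275954553876, 'position': array([  362.6459286 , -1153.96769173,   548.62068894]), 'attitude': array([ 69.12230334,  -0.97885872, -11.82636899])}
top {'fx': 429.3660835666412, 'fy': 429.3660835666412, 'cx': 284.2912072549499, 'cy': 210.4338535707101, 'position': array([ 548.18157026,  -19.54583177, 1221.39104553]), 'attitude': array([  4.00949876,   0.61665298, -91.30784797])}
wrist {'fx': 343.55794556272207, 'fy': 343.55794556272207, 'cx': 283.4585372274157, 'cy': 196.74237286422255, 'hand_eye': array([[-4.26712799e-04,  2.71906356e-01, -9.62323621e-01,
        -1.93767610e+02],
       [ 9.99998651e-01,  1.64242534e-03,  2.06517478e-05,
         1.10328107e+00],
       [ 1.58616004e-03, -9.62322314e-01, -2.71906690e-01,
        -7.69034525e+01],
       [ 0.00000000e+00,  0.00000000e+00,  0.00000000e+00,
         1.00000000e+00]])}
```

View pics/top0.png

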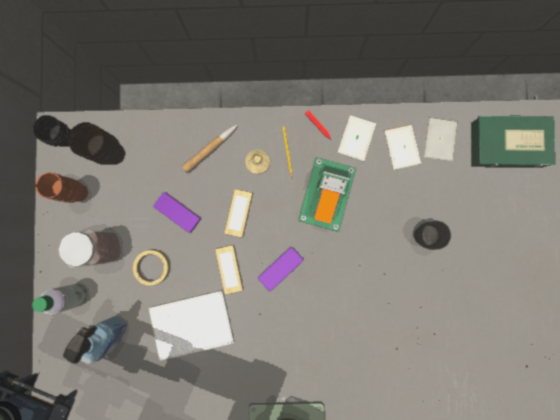

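View pics/side0.png

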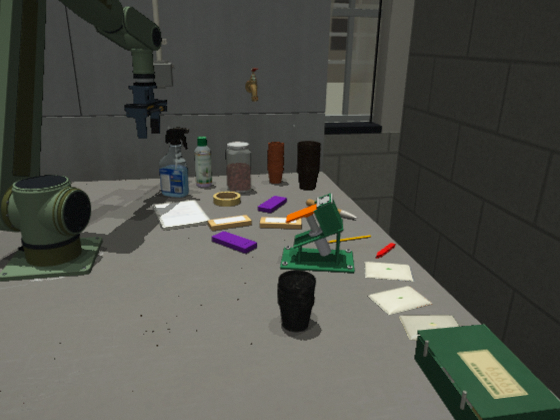

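View pics/wrist0.png

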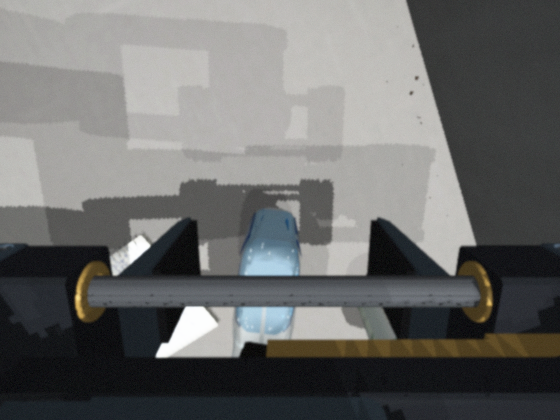

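Candidates in the top view: wooden and pale-panelled at (238,213) and (229,270), which fit the description. Purple look-alikes at (177,212) and (281,269), and cream cards at (357,138), (403,147), (441,139), are not wanted. I'll check with a crop.

```bash
python3 - <<'E'
import cv2
im=cv2.imread("pics/top0.png")
cv2.imwrite("pics/top0_bl.png",cv2.resize(im[180:300,200:310],None,fx=5,fy=5,interpolation=cv2.INTER_CUBIC)) 
cv2.imwrite("pics/top0_mag.png",cv2.resize(im[150:240,290:370],None,fx=6.5,fy=6.5,interpolation=cv2.INTER_CUBIC))
im=cv2.imread("pics/side0.png")
cv2.imwrite("pics/side0_mag.png",cv2.resize(im[185:285,200:370],None,fx=4.5,fy=4.5,interpolation=cv2.INTER_CUBIC))
E
```

```text
(no output)
```

View pics/top0_bl.png

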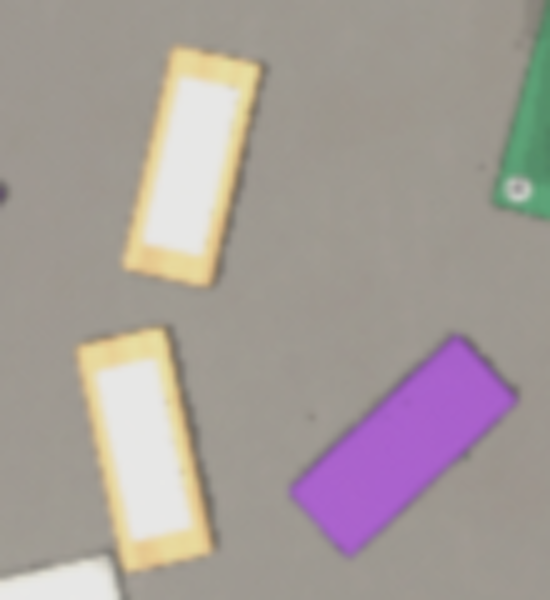

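View pics/top0_mag.png

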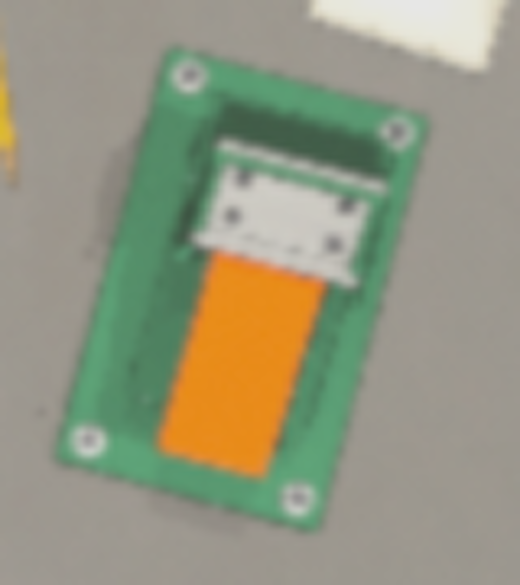

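View pics/side0_mag.png

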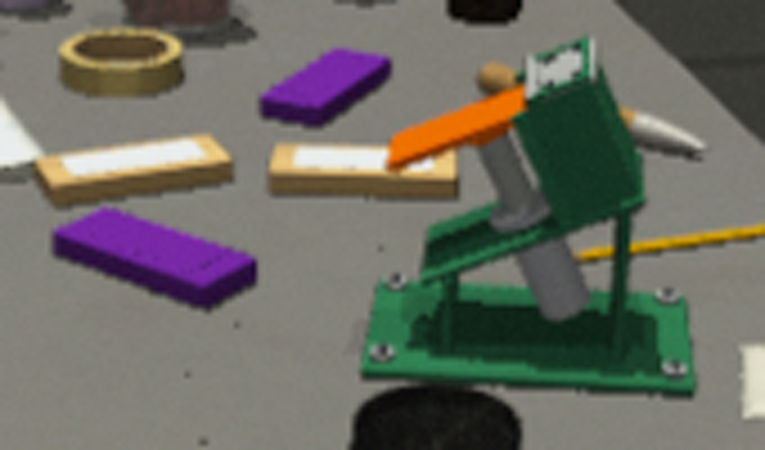

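The crop shows two wooden blanks with pale panels and a plain purple bar, so the wooden pair are the right ones. In the feeder view the follower and hood are clear. Next I measure.

```bash
cat > h.py <<'E'
from workcell import *
import numpy as np, cv2
from scipy.spatial.transform import Rotation as Ro
from scipy.optimize import least_squares
def Rm(a): return Ro.from_euler('xyz',a,degrees=True).as_matrix()
def cam(n,st=None):
    c=camera_params(n)
    if 'hand_eye' in c:
        H=c['hand_eye']; Rt=Rm(st['ee_rot']); return c,Rt@H[:3,:3],Rt@H[:3,3]+st['ee_pos']
    return c,Rm(c['attitude']),np.array(c['position'])
def proj(C,P):
    c,R,t=C; q=(np.atleast_2d(P)-t)@R
    return np.c_[c['cx']+c['fx']*q[:,0]/-q[:,2], c['cy']+c['fy']*q[:,1]/q[:,2]]
def ray(C,uv,z):
    c,R,t=C; uv=np.atleast_2d(uv).astype(float)
    d=np.c_[(uv[:,0]-c['cx'])/c['fx'],-(uv[:,1]-c['cy'])/c['fy'],-np.ones(len(uv))]@R.T
    return t+d*((z-t[2])/d[:,2])[:,None]
def magR(yaw): return Ro.from_euler('ZY',[yaw,-25],degrees=True).as_matrix()  # x up slope
def go(p1,R1,st=None):
    st=st or state(); R0=Rm(st['ee_rot'])
    print('offset',np.round(R0.T@(np.array(p1)-st['ee_pos']),2),'rot',np.round(Ro.from_matrix(R0.T@R1).as_rotvec(degrees=True),2))
def toolR(xdir,ydir):
    x=np.array(xdir,float);x/=np.linalg.norm(x);y=np.array(ydir,float);y-=x*(x@y);y/=np.linalg.norm(y)
    return np.c_[x,y,np.cross(x,y)]
E
python3 - <<'E'
from h import *
T=cam('top');S=cam('side')
o=np.array([200,180])
for n,c in dict(far=[(175,48),(263,65),(212,287),(125,268)],near=[(80,345),(165,328),(213,550),(128,572)]).items():
    w=ray(T,np.array(c)/5-.4+o,18)
    a=((w[0]+w[1])-(w[2]+w[3]))/2; b=((w[1]+w[2])-(w[0]+w[3]))/2
    print(n,w.mean(0).round(1),np.linalg.norm(a),np.linalg.norm(b),np.degrees(np.arctan2(a[1],a[0])),np.degrees(np.arctan2(b[1],b[0]))+90)
om=np.array([290,150])
P=np.array([(-58,22,-3),(-58,-22,-3),(32,0,9)]); uv=np.array([(160,450),(268,478),(275,261)])/6.5-.42+om
so=np.array([200,185]); Ps=np.array([(-58,22,-3),(-58,-22,-3)]); us=np.array([(388,140),(390,167)])/4.5-.4+so
def f(p,both=True):
    R=magR(p[2]);t=np.array([p[0],p[1],145])
    r=(proj(T,P@R.T+t)-uv).ravel()
    return np.r_[r,(proj(S,Ps[1:]@R.T+t)-us[1:]).ravel()] if both else r
for b in (False,True):
    s=least_squares(f,[590,-110,-15],args=(b,)); print(s.x.round(2),s.fun.round(2))
for n,p,z in [('rose',(257,161),30),('tape',(151,268),25),('pots',(430,236),100),('pencil',(290,150),5)]: print(n,ray(T,p,z).round())
E
```

```text
far [628.8 120.8  18. ] 127.51846670457849 50.38239895904233 -13.762634500276299 -12.957922089853255
near [472.1 149.6  18. ] 127.32019353661293 48.56813651023912 11.357917813525995 11.558962460921208
[ 645.97 -121.31  -16.08] [ 0.05 -0.15  0.03 -0.1  -0.08  0.24]
[ 646.15 -121.36  -15.85] [ 0.14 -0.16  0.14 -0.19 -0.1   0.16 -0.2  -0.35]
rose [[773.  65.  30.]]
tape [[481. 365.  25.]]
pots [[ 552. -386.  100.]]
pencil [[807. -29.   5.]]
```

Sizes come out at 127x50 (130x52 true), and the two-camera magazine fit agrees to <0.4 px. I'll move over the near blank first and check with the wrist camera.

```bash
python3 - <<'E'
from h import *
st=state();print(Rm(st['ee_rot']).round(3))
a=np.radians(11.45);d=np.array([np.cos(a),np.sin(a),0]);y=np.array([-d[1],d[0],0])
c=np.array([472.1,149.6,0])
for s in (1,-1):
    R=toolR([0,0,-1],s*y);print(R[:,2]);go(c-15*d+[0,0,130],R)
E
```

```text
[[-0.001  0.386  0.923]
 [-0.001  0.923 -0.386]
 [-1.    -0.001 -0.   ]]
[0.98009831 0.19851271 0.        ]
offset [  59.66 -262.9   365.52] rot [-3.413e+01 -2.000e-02  7.000e-02]
[-0.98009831 -0.19851271 -0.        ]
offset [  59.66 -262.9   365.52] rot [1.4587e+02 9.0000e-02 3.0000e-02]
```

```bash
python3 - <<'E'
from h import *
T=cam('top');S=cam('side')
f=lambda p:np.r_[(proj(T,p)-[[82,345]]).ravel(),(proj(S,p)-[[177,135]]).ravel()]
s=least_squares(f,[280,480,180]);print(s.x,s.fun)
im=cv2.imread('pics/top0.png');cv2.imwrite('pics/tb.png',cv2.resize(im[280:420,0:160],None,fx=4,fy=4))
E
```

```text
[321.1793196  458.33357548 227.06931061] [ 5.86359618e-05 -3.47985532e-02 -5.35958380e-02 -9.49338109e-03]
```

View pics/tb.png

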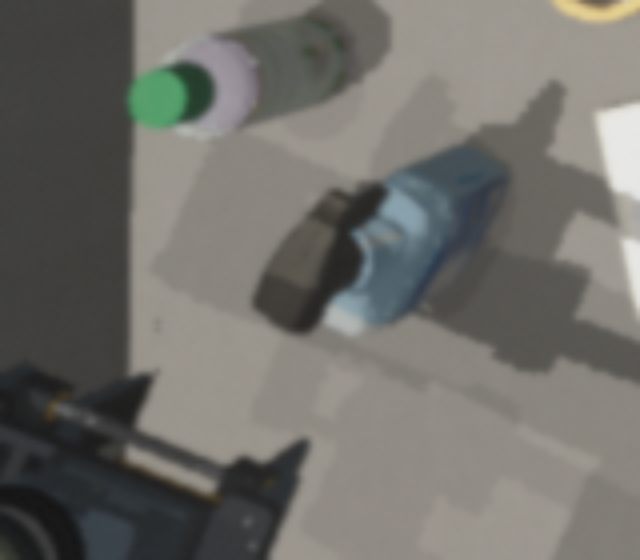

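The sprayer head (321,458,227) stands on the direct line, so I'll lift first and go over.

```bash
python3 -m handwheel '{"gripper":[0.15,0.15,0.15,0.15,0.15],"offset":[[-40,0,0],[-80,0,0],[-120,0,0],[-120,-30,30],[-120,-60,60]],"rot":[[0,0,0],[0,0,0],[0,0,0],[-7,0,0],[-14,0,0]]}' 30
python3 - <<'E'
from h import *
a=np.radians(11.45);d=np.array([np.cos(a),np.sin(a),0]);y=np.array([-d[1],d[0],0])
c=np.array([472.1,149.6,0])
go(c-15*d+[0,0,130],toolR([0,0,-1],y))
E
```

```text
time_s: 0.57
ee_pos: [254.0, 455.0, 312.3]
ee_rot: [66.0, 89.7, 57.8]
force: [0.9, -1.1, -0.0]
gripper_width: 77.6
offset [ 181.36 -277.37  244.69] rot [-19.61   0.19  -0.28]
```

```bash
python3 -m handwheel '{"gripper":[0.15,0.15,0.15,0.15,0.15],"offset":[[0,-31,27],[0,-62,54],[0,-93,82],[15,-121,108],[40,-145,130]],"rot":[[-6,0,0],[-12,0,0],[-18,0,0],[-19.5,0,0],[-19.5,0,0]]}'
python3 - <<'E'
from h import *
a=np.radians(11.45);d=np.array([np.cos(a),np.sin(a),0]);y=np.array([-d[1],d[0],0])
c=np.array([472.1,149.6,0])
go(c-15*d+[0,0,130],toolR([0,0,-1],y))
E
```

```text
time_s: 0.98
ee_pos: [362.2, 289.3, 271.9]
ee_rot: [21.9, 89.6, 32.7]
force: [1.4, 1.3, -0.2]
gripper_width: 77.4
offset [ 141.92 -158.42   65.75] rot [-0.6   0.36 -0.14]
```

```bash
python3 -m handwheel '{"gripper":[0.15,0.15,0.15,0.15,0.15],"offset":[[30,-25,10],[58,-55,20],[85,-85,32],[110,-118,45],[142,-156,65]],"rot":[[0,0,0],[0,0,0],[0,0,0],[0,0,0],[0,0,0]]}'
python3 -m handwheel '{"gripper":[0.15],"offset":[[0,0,0]],"rot":[[0,0,0]]}'
python3 - <<'E'
from h import *
st=state(); im=grab_frame('wrist'); cv2.imwrite('pics/w1.png',im[:,:,::-1])
np.save('w1.npy',np.r_[st['ee_pos'],st['ee_rot']]);print(st['ee_pos'],Rm(st['ee_rot']).round(3))
E
```

```text
time_s: 1.4
ee_pos: [445.7, 156.9, 135.5]
ee_rot: [167.7, 90.0, 178.6]
force: [0.3, -0.4, 0.7]
gripper_width: 77.4
time_s: 1.48
ee_pos: [445.5, 153.8, 132.2]
ee_rot: [-157.0, 89.5, -146.4]
force: [-1.1, -0.0, -0.2]
gripper_width: 77.3
[445.47524128 153.84586672 132.20075249] [[-0.007 -0.183  0.983]
 [-0.005  0.983  0.183]
 [-1.    -0.003 -0.007]]
```

View pics/w1.png

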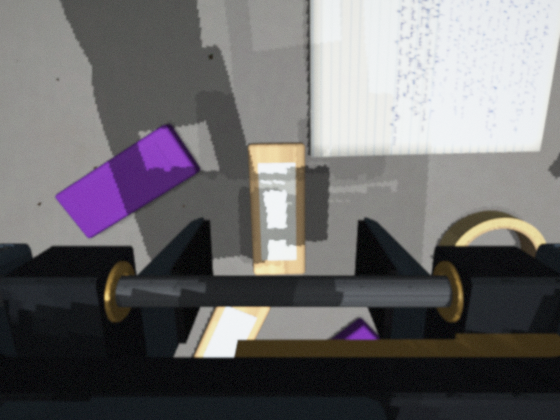

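The wrist view shows the near blank upright between the fingers: near end corners about (249,144), (305,143), far end about (254,275)-(304,274). I'll measure it.

```bash
python3 - <<'E'
from h import *
v=np.load('w1.npy');st=dict(ee_pos=v[:3],ee_rot=v[3:])
W=cam('wrist',st)
w=ray(W,[(249,144),(305,143.5),(304,274),(254,275)],18)
print(w.round(1))
for i,j in((0,1),(1,2)): print(np.linalg.norm(w[i]-w[j]))
d=w[2]-w[1];print(np.degrees(np.arctan2(d[1],d[0])), w.mean(0))
d=w[0]-w[1];print(np.degrees(np.arctan2(d[1],d[0]))-90)
E
python3 - <<'E'
import cv2
im=cv2.imread('pics/w1.png')
cv2.imwrite('pics/w1c.png',cv2.resize(im[130:290,200:350],None,fx=3.7,fy=3.7,interpolation=cv2.INTER_CUBIC))
E
```

```text
[[412.7 117.   18. ]
 [403.1 166.2  18. ]
 [529.6 190.7  18. ]
 [539.8 142.1  18. ]]
50.04405565579754
128.8263383126803
10.982288190231168 [471.29837024 154.00663234  18.        ]
-168.99810219278467
```

View pics/w1c.png

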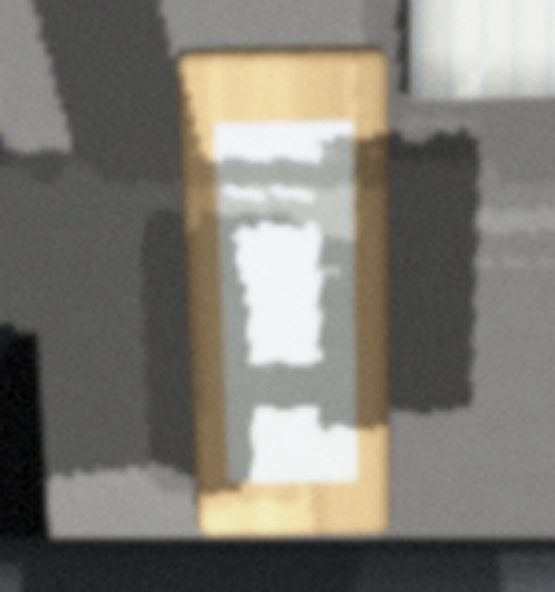

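Corners give 129 x 50 mm at 11.1°, and the centre is about 3 mm left of the top-view estimate. The jaws will centre that. I'll go down.

```bash
python3 - <<'E'
from h import *
a=np.radians(11.1);d=np.array([np.cos(a),np.sin(a),0]);y=np.array([-d[1],d[0],0])
c=np.array([471.6,152.5,0])
go(c-15*d+[0,0,4],toolR([0,0,-1],y))
E
```

```text
offset [130.06  -8.49  11.08] rot [-0.53 -0.34  0.05]
```

```bash
python3 -m handwheel '{"gripper":[0.15,0.15,0.15,0.15,0.15],"offset":[[35,-6,8],[70,-8,11],[100,-8,11],[118,-8,11],[118,-8,11]],"rot":[[-0.5,-0.3,0],[-0.5,-0.3,0],[-0.5,-0.3,0],[-0.5,-0.3,0],[-0.5,-0.3,0]]}'
python3 - <<'E'
from h import *
a=np.radians(11.1);d=np.array([np.cos(a),np.sin(a),0]);y=np.array([-d[1],d[0],0])
c=np.array([471.6,152.5,0])
go(c-15*d+[0,0,3],toolR([0,0,-1],y))
E
```

```text
time_s: 1.95
ee_pos: [455.2, 153.1, 16.0]
ee_rot: [-170.3, 89.9, -159.0]
force: [-0.5, -0.6, -0.4]
gripper_width: 77.6
offset [13.01 -3.7   0.97] rot [ 0.27 -0.1   0.02]
```

```bash
python3 -m handwheel '{"gripper":[0.15,0.15,0.15,0.8,0.8],"offset":[[12,-3,1],[12,-3,1],[12,-3,1],[12,-3,1],[12,-3,1]],"rot":[[0,0,0],[0,0,0],[0,0,0],[0,0,0],[0,0,0]]}' 40
python3 -m handwheel '{"gripper":[0.8,0.8,0.8,0.8,0.8],"offset":[[0,0,0],[0,0,0],[0,0,0],[0,0,0],[0,0,0]],"rot":[[0,0,0],[0,0,0],[0,0,0],[0,0,0],[0,0,0]]}' 40
python3 - <<'E'
from h import *
st=state();print(st['ee_pos'],Rm(st['ee_rot']).round(3))
E
```

```text
time_s: 2.37
ee_pos: [460.6, 150.8, 8.0]
ee_rot: [2.9, 89.6, 14.3]
force: [0.6, -0.1, 0.9]
gripper_width: 67.2
time_s: 2.78
ee_pos: [459.8, 150.2, 6.7]
ee_rot: [0.7, 89.7, 12.1]
force: [-1.0, -0.2, 0.2]
gripper_width: 33.5
[459.7979156  150.17531105   6.73204708] [[ 0.005 -0.196  0.981]
 [ 0.001  0.981  0.196]
 [-1.     0.     0.005]]
```

The opening went to 33.5 mm, which is below the blank's 52 mm width, so something's wrong. I'll look before doing anything else.

```bash
python3 - <<'E'
from h import *
st=state(); im=grab_frame('wrist')[:,:,::-1]; t=grab_frame('side')[:,:,::-1]
a=cv2.resize(t[150:290,130:330],(760,532),interpolation=cv2.INTER_CUBIC)
cv2.imwrite('pics/w2.png',im);cv2.imwrite('pics/s2.png',a)
cv2.imwrite('pics/t2.png',cv2.resize(grab_frame('top')[180:310,180:320,::-1],None,fx=4,fy=4,interpolation=cv2.INTER_CUBIC));print(state()['ee_pos'],state()['gripper_width'])
E
```

```text
[459.75716993 150.16217387   6.63927866] 21.96694743537655
```

View pics/w2.png

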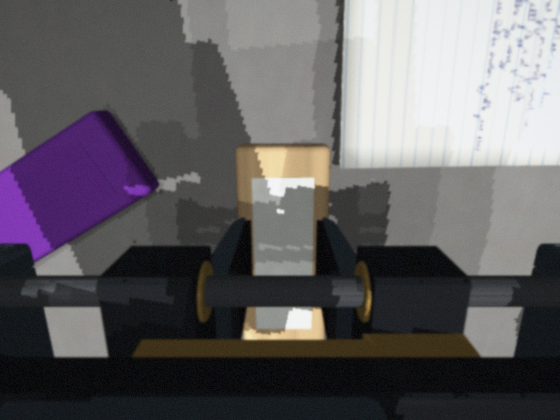

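View pics/s2.png

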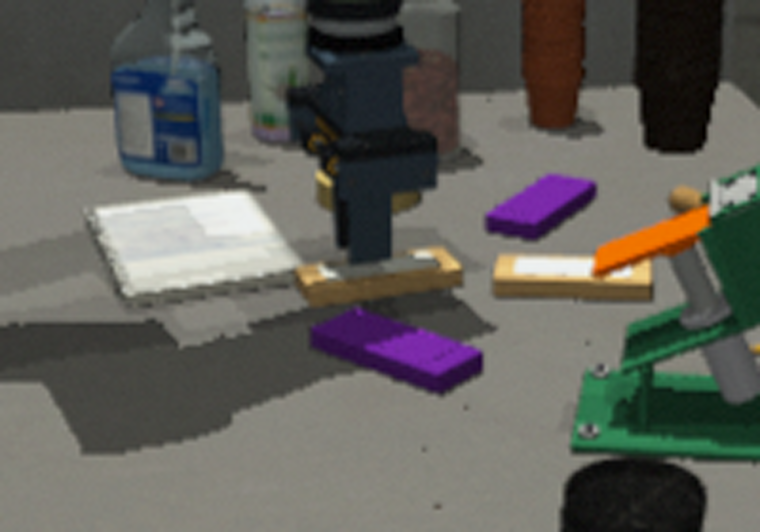

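View pics/t2.png

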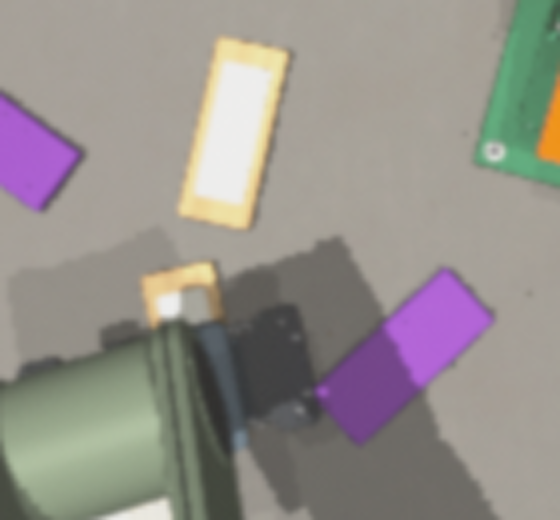

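The fingers shut above the blank without gripping it. I'll check how the true fingertip height compares with the reported TCP.

```bash
python3 - <<'E'
from h import *
st=state();S=cam('side');print(st['gripper_width'],st['force'],st['torque'],st['qpos'])
p=st['ee_pos'];R=Rm(st['ee_rot'])
for z in (0,7,18,25): print(z,proj(S,p+[0,0,z-p[2]]), (proj(S,p+[0,0,z-p[2]])-[130,150])*3.8)
im=cv2.resize(grab_frame('side')[195:245,195:265,::-1],None,fx=10,fy=10,interpolation=cv2.INTER_CUBIC);cv2.imwrite('pics/s3.png',im)
E
```

```text
21.96694743537655 [-1.02429786 -1.48038047 -0.46797655] [0.02275056 0.02149292 0.02182497] [ 1.67441770e+01  2.16286470e+01  1.15798834e+02 -3.79263444e-02
  4.22790959e+01 -8.45462685e+01]
0 [[225.90580329 225.39613808]] [[364.44205251 286.50532471]]
7 [[225.84110735 223.33503455]] [[364.19620794 278.6731313 ]]
18 [[225.7389763 220.0813115]] [[363.80810994 266.30898369]]
25 [[225.67368538 218.00125271]] [[363.56000443 258.40476028]]
```

View pics/s3.png

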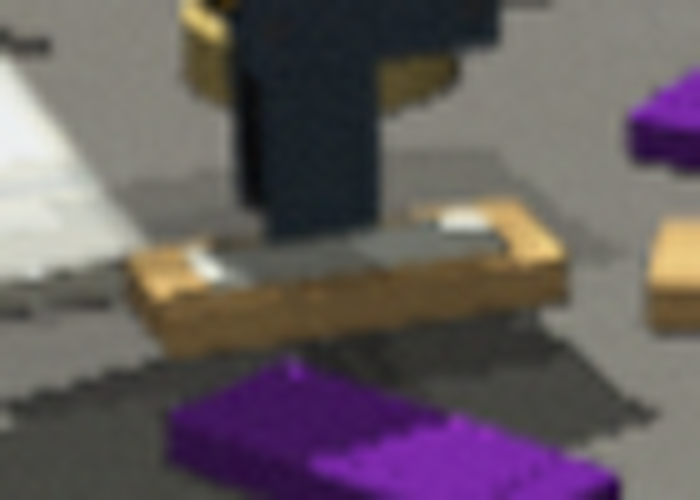

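The near fingertip bottom is at about side pixel (231,219), so the tips are roughly 12 mm or more above the reported TCP (the jaws probably retract as they open). I'll lift off, open, and measure this.

```bash
python3 -m handwheel '{"gripper":[0.8,0.8,0.25,0.25,0.25],"offset":[[-15,0,0],[-30,0,0],[-40,0,0],[-40,0,0],[-40,0,0]],"rot":[[0,0,0],[0,0,0],[0,0,0],[0,0,0],[0,0,0]]}' 40
python3 -m handwheel '{"gripper":[0.25,0.25,0.25],"offset":[[0,0,0],[0,0,0],[0,0,0]],"rot":[[0,0,0],[0,0,0],[0,0,0]]}' 40
python3 - <<'E'
from h import *
st=state();S=cam('side');print(st['gripper_width'],st['force'],st['ee_pos'])
cv2.imwrite('pics/w4.png',grab_frame('wrist')[:,:,::-1])
fr=grab_frame('side')[:,:,::-1]
im=cv2.resize(fr[185:245,190:270],None,fx=9,fy=9,interpolation=cv2.INTER_CUBIC);cv2.imwrite('pics/s4.png',im)
p=st['ee_pos'];R=Rm(st['ee_rot']);w=st['gripper_width']/2
for dx in (0,-10,-20):
  q=[p+R@[dx,-w-6,s] for s in(-16,16)]; print(dx,((proj(S,q)-[190,185])*9).round())
E
```

```text
time_s: 3.4
ee_pos: [459.8, 150.2, 46.9]
ee_rot: [1.3, 89.6, 12.6]
force: [-0.5, -0.7, 0.1]
gripper_width: 35.6
time_s: 3.65
ee_pos: [459.0, 150.0, 45.9]
ee_rot: [-1.7, 89.8, 9.6]
force: [-0.9, 0.2, 0.3]
gripper_width: 55.2
55.17234995804972 [-0.86339596  0.23550778  0.31500708] [459.02939282 149.98112536  45.90363269]
0 [[299. 281.]
 [391. 268.]]
-10 [[298. 253.]
 [390. 241.]]
-20 [[297. 225.]
 [389. 213.]]
```

View pics/s4.png

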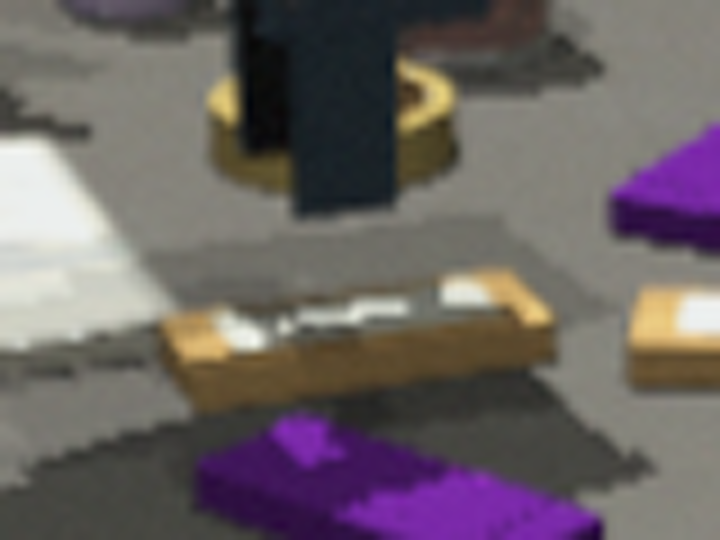

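View pics/w4.png

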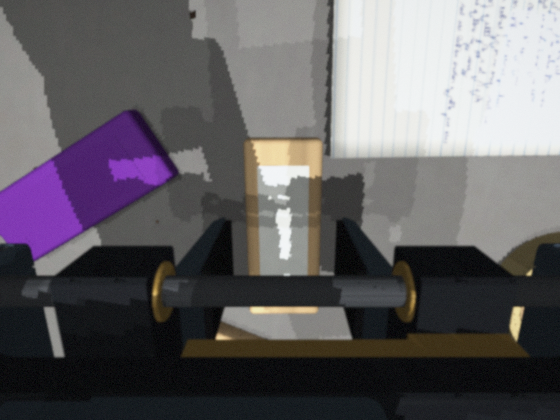

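```bash
python3 - <<'E'
from h import *
st=state();W=cam('wrist',st);T=cam('top')
im=cv2.imread('pics/w4.png');cv2.imwrite('pics/w4c.png',cv2.resize(im[125:325,200:370],None,fx=4,fy=4)[:600*1,:] if 0 else cv2.resize(im[125:325,200:370],None,fx=3,fy=3,interpolation=cv2.INTER_CUBIC))
w=ray(W,[(246,140),(322,140),(318,311),(250,312)],18);print(w.round(1));print(np.linalg.norm(np.diff(w[[0,1,2,3,0]],axis=0),axis=1),w.mean(0))
# where do tips appear in top view/ wrist view for r
p=st['ee_pos'];R=Rm(st['ee_rot'])
for dx in(0,-10,-20):print(dx,proj(W,[p+R@[dx,s*27.6,z] for s in(-1,1) for z in (-16,16)]).round())
E
```

```text
[[413.5 117.4  18. ]
 [404.  165.2  18. ]
 [527.4 190.6  18. ]
 [538.1 141.3  18. ]]
[ 48.68749658 126.01431745  50.47743689 126.86814453] [470.74953438 153.63591793  18.        ]
0 [[235. 206.]
 [237. 255.]
 [329. 206.]
 [327. 255.]]
-10 [[233. 211.]
 [235. 263.]
 [331. 211.]
 [329. 263.]]
-20 [[230. 217.]
 [233. 271.]
 [333. 217.]
 [331. 271.]]
```

View pics/w4c.png

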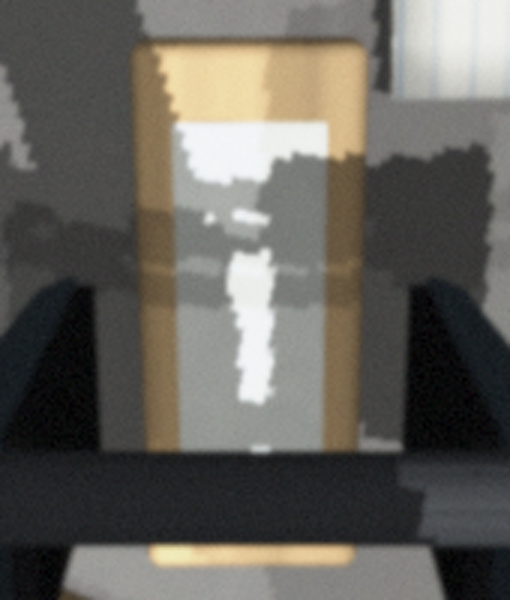

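Wrist and side views agree: at 55 mm opening the tips sit about 21 mm behind the TCP, and the blank (crop x 140-360) is centred between the fingers (95-408). So the TCP has to go about 15 mm below bench level. I'll go down in steps.

```bash
python3 -m handwheel '{"gripper":[0.25,0.25,0.25,0.25,0.25],"offset":[[0,0,0],[30,0,0],[50,0,-1],[56,0,-1],[56,0,-1]],"rot":[[0,0,0],[0,0,0],[0,0,0],[0,0,0],[0,0,0]]}' 40
python3 -m handwheel '{"gripper":[0.25,0.25],"offset":[[0,0,0],[0,0,0]],"rot":[[0,0,0],[0,0,0]]}' 40
python3 - <<'E'
from h import *
st=state();S=cam('side');print(st['gripper_width'],st['force'],st['ee_pos'],Rm(st['ee_rot']).round(3))
fr=grab_frame('side')[:,:,::-1]
im=cv2.resize(fr[185:245,190:270],None,fx=9,fy=9,interpolation=cv2.INTER_CUBIC);cv2.imwrite('pics/s5.png',im)
E
```

```text
time_s: 4.17
ee_pos: [457.5, 149.6, -10.7]
ee_rot: [-13.5, 89.9, -2.2]
force: [-1.0, 0.5, 0.2]
gripper_width: 68.3
time_s: 4.33
ee_pos: [459.9, 150.3, -8.4]
ee_rot: [1.9, 89.6, 13.2]
force: [-1.0, 0.3, 0.7]
gripper_width: 68.8
68.77882747792671 [-0.99853189  0.29472006  0.7191233 ] [459.94412212 150.32449976  -8.36735244] [[ 0.007 -0.196  0.981]
 [ 0.002  0.981  0.196]
 [-1.     0.     0.007]]
```

View pics/s5.png

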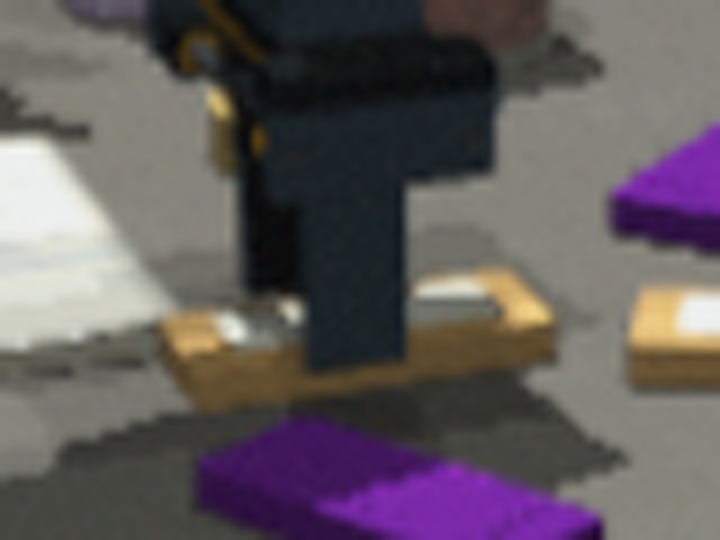

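```bash
python3 - <<'E'
from h import *
st=state();S=cam('side');print(st['ee_pos'])
p=st['ee_pos'];R=Rm(st['ee_rot'])
for w in (34.4,34.4+13.5):
 for z in (0,8,16):
  q=[p+R@[0,-w,s] for s in(-16,16)]
  q=[np.r_[a[:2],z] for a in q]; print(w,z,((proj(S,q)-[190,185])*9).round().tolist())
E
```

```text
[460.00166836 150.35434077  -8.23534789]
34.4 0 [[307.0, 407.0], [397.0, 393.0]]
34.4 8 [[306.0, 385.0], [397.0, 372.0]]
34.4 16 [[305.0, 363.0], [396.0, 350.0]]
47.9 0 [[318.0, 421.0], [409.0, 408.0]]
47.9 8 [[317.0, 400.0], [409.0, 386.0]]
47.9 16 [[317.0, 378.0], [408.0, 365.0]]
```

Tips are at about 16 mm now, 24 mm behind the TCP at this opening. They come forward as the jaws close, so I'll lower 10 mm and close.

```bash
python3 -m handwheel '{"gripper":[0.25,0.25,0.25,0.25,0.6],"offset":[[5,0,-1],[9,0,-1],[9,0,-1],[9,0,-1],[9,0,-1]],"rot":[[0,0,0],[0,0,0],[0,0,0],[0,0,0],[0,0,0]]}' 40
python3 -m handwheel '{"gripper":[0.6,0.6,0.6,0.6,0.6],"offset":[[0,0,0],[0,0,0],[0,0,0],[0,0,0],[0,0,0]],"rot":[[0,0,0],[0,0,0],[0,0,0],[0,0,0],[0,0,0]]}' 40
python3 - <<'E'
from h import *
st=state();S=cam('side');print(st['gripper_width'],st['force'],st['ee_pos'],Rm(st['ee_rot']).round(3))
fr=grab_frame('side')[:,:,::-1]
im=cv2.resize(fr[185:245,190:270],None,fx=9,fy=9,interpolation=cv2.INTER_CUBIC);cv2.imwrite('pics/s6.png',im)
E
```

```text
time_s: 4.8
ee_pos: [458.0, 149.8, -18.3]
ee_rot: [0.7, 89.7, 12.0]
force: [0.4, 0.5, 0.4]
gripper_width: 64.2
time_s: 5.22
ee_pos: [458.0, 149.8, -18.3]
ee_rot: [0.5, 89.7, 11.8]
force: [-0.5, -0.3, 1.3]
gripper_width: 51.8
51.837388838762315 [-0.5305712  -0.26864408  1.29021544] [458.04931963 149.8388017  -18.26725294] [[ 0.005 -0.196  0.981]
 [ 0.001  0.981  0.196]
 [-1.     0.     0.005]]
```

View pics/s6.png

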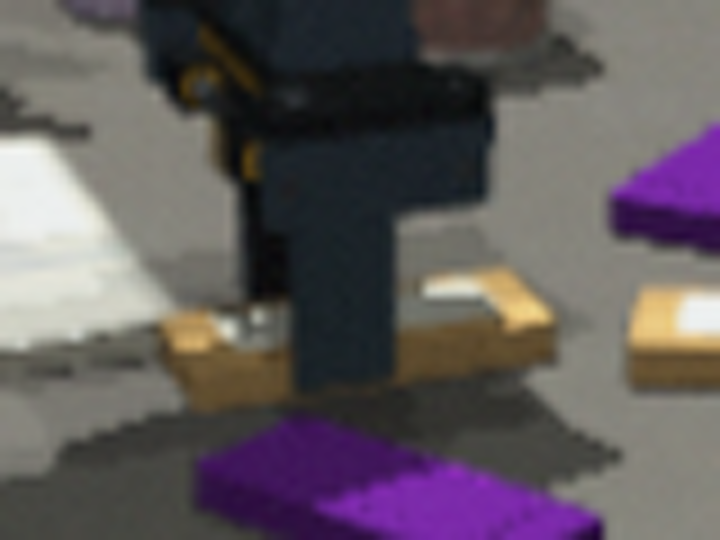

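Gripped at 51.8 mm, with the tips near the blank's underside. The blank's mid-plane is 27.3 mm behind the TCP. I'll lift and look for the blank's position in the hand.

```bash
python3 -m handwheel '{"gripper":[0.6,0.6,0.6,0.6,0.6],"offset":[[-20,0,0],[-60,0,0],[-100,0,0],[-140,0,0],[-180,0,0]],"rot":[[0,0,0],[-5,0,0],[-10,0,0],[-15,0,0],[-20,0,0]]}' 50
cat >> h.py <<'E'
O=np.array([646.1,-121.3,145.]);YAW=-15.9
M=magR(YAW); RT=np.c_[-M[:,2],M[:,1],M[:,0]]
BX=-27.3;BZ=14.
def tgt(cx,cy,cz): 
    "blank mid at mag coords -> TCP world"
    return O+M@np.array([cx-BZ,cy,cz+BX])
def where(st):
    m=M.T@(st['ee_pos']-O); return (m+[BZ,0,-BX]).round(2), np.round(Ro.from_matrix(RT.T@Rm(st['ee_rot'])).as_rotvec(degrees=True),2)
E
python3 - <<'E'
from h import *
st=state();print(st['gripper_width'],st['force'],st['ee_pos'])
cv2.imwrite('pics/w7.png',grab_frame('wrist')[:,:,::-1])
c,_,_=cam('wrist',st);H=c['hand_eye'];C=(c,H[:3,:3],H[:3,3])
for bz in (12,14,16): print(bz,proj(C,[(-36.3,s*26,bz-65) for s in(-1,1)]).round(1).tolist())
go(tgt(-45,0,60),RT)
E
```

```text
time_s: 5.68
ee_pos: [456.3, 149.4, 163.4]
ee_rot: [-20.6, 89.7, 11.0]
force: [0.6, 0.6, -0.8]
gripper_width: 51.7
51.658441381323556 [ 0.5643924   0.5745739  -0.76240052] [456.28786866 149.41152341 163.35696656]
12 [[225.2, 151.6], [338.4, 151.4]]
14 [[225.4, 156.0], [338.3, 155.8]]
16 [[225.6, 160.3], [338.1, 160.1]]
offset [  22.72 -278.8   -31.97] rot [ 46.8  -22.34 -10.53]
```

View pics/w7.png

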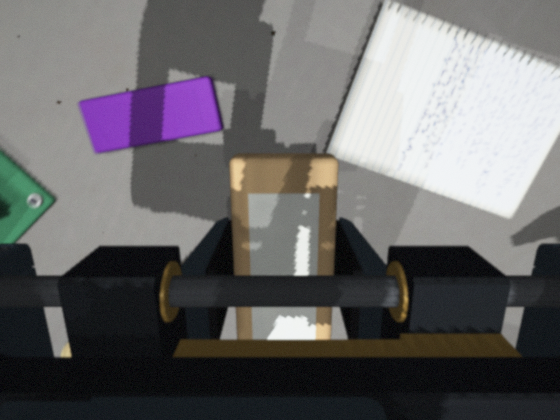

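The blank's near edge is at row 156, which matches an offset of 14 mm along the tool. I turned the wrong way on the lift; the next rows make that up on the way to the feeder.

```bash
python3 -m handwheel '{"gripper":[0.6,0.6,0.6,0.6,0.6],"offset":[[-10,-30,-10],[-20,-65,-20],[-20,-100,-25],[-20,-135,-30],[-20,-170,-30]],"rot":[[6.2,-3,-1.4],[12.4,-6,-2.8],[18.6,-9,-4.2],[24.8,-11.9,-5.6],[31,-14.8,-7]]}' 50
python3 - <<'E'
from h import *
st=state();print(where(st),st['gripper_width'])
go(tgt(-55,0,60),RT)
E
```

```text
time_s: 6.15
ee_pos: [518.9, -13.1, 181.8]
ee_rot: [-9.2, 73.4, -9.4]
force: [0.1, -0.1, -0.7]
gripper_width: 51.3
(array([-108.17,   69.21,  124.91]), array([-15.21,   8.23,   2.97])) 51.340104579724205
offset [ 54.06 -84.93  41.16] rot [15.21 -8.23 -2.97]
```

```bash
python3 -m handwheel '{"gripper":[0.6,0.6,0.6,0.6,0.6],"offset":[[5,-28,12],[12,-55,25],[22,-75,35],[35,-83,40],[45,-83,40]],"rot":[[5,-2.7,-1],[10,-5.4,-2],[15,-8,-3],[15,-8,-3],[15,-8,-3]]}' 50
python3 -m handwheel '{"gripper":[0.6,0.6],"offset":[[0,0,0],[0,0,0]],"rot":[[0,0,0],[0,0,0]]}' 50
python3 - <<'E'
from h import *
st=state();print(where(st),st['gripper_width'],st['force'])
go(tgt(-45,0,30),RT)
for n in('side','top'): cv2.imwrite(f'pics/{n}8.png',grab_frame(n)[:,:,::-1])
a=cv2.imread('pics/side8.png')[170:285,230:380];b=cv2.imread('pics/top8.png')[140:260,270:400]
cv2.imwrite('pics/s8c.png',cv2.resize(a,None,fx=5,fy=5,interpolation=cv2.INTER_CUBIC));cv2.imwrite('pics/t8c.png',cv2.resize(b,None,fx=5,fy=5,interpolation=cv2.INTER_CUBIC))
E
```

```text
time_s: 6.57
ee_pos: [570.3, -97.3, 152.7]
ee_rot: [-0.4, 65.3, -15.9]
force: [0.1, 0.2, -0.0]
gripper_width: 51.3
time_s: 6.73
ee_pos: [569.4, -95.3, 152.5]
ee_rot: [-0.5, 65.5, -15.8]
force: [0.2, 0.1, -1.3]
gripper_width: 51.9
(array([-56.12,   4.01,  68.23]), array([-0.57,  0.49,  0.06])) 51.854193260722575 [ 0.22579588  0.05101774 -1.3375402 ]
offset [38.13 -4.16 11.4 ] rot [ 0.57 -0.49 -0.06]
```

View pics/s8c.png

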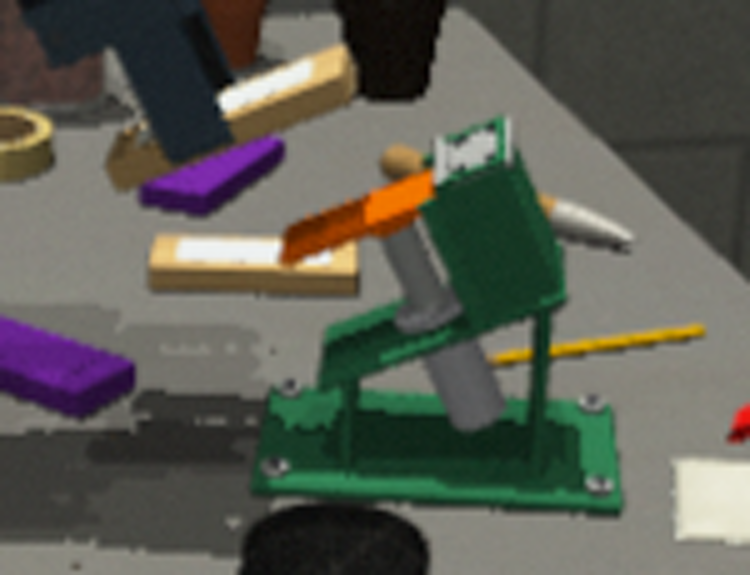

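View pics/t8c.png

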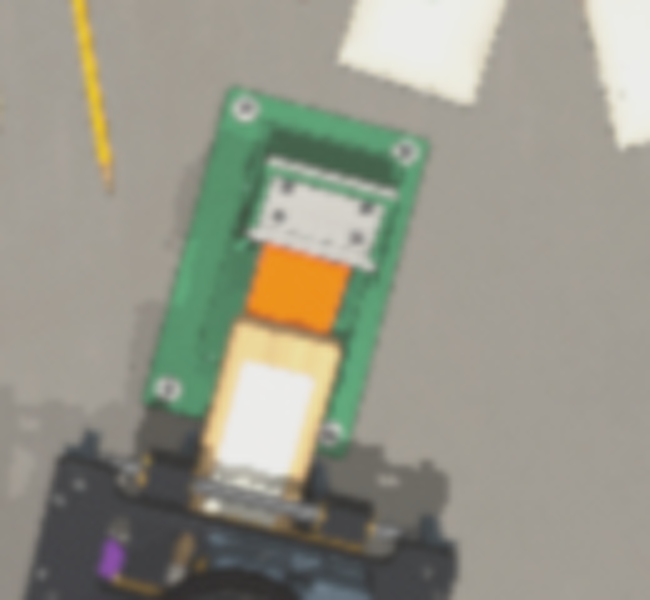

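Side view: the blank is parallel to the follower. Top view: blank front corners about (240,320) and (342,345) in the crop. I'll compare with the model prediction.

```bash
python3 - <<'E'
from h import *
st=state();T=cam('top');S=cam('side')
w,r=where(st)
# blank pose from robot
R=Rm(st['ee_rot']);B=np.c_[R[:,2],R[:,1],-R[:,0]]; c=st['ee_pos']+R@[BX,0,BZ]
top=np.array([(65,26,9),(65,-26,9),(-20,26,9),(-20,-26,9)])
print('top pred',((proj(T,top@B.T+c)-[270,140])*5).round())
print('side pred',((proj(S,np.array([(65,-26,9),(65,-26,-9),(-65,-26,-9),(65,26,9)])@B.T+c)-[230,170])*5).round())
hp=np.array([(-58,22,-3),(-58,-22,-3),(32,0,9),(65,26,-3),(65,-26,5)])
print('mag top',((proj(T,hp@M.T+O)-[270,140])*5).round().tolist());print('mag side',((proj(S,hp@M.T+O)-[230,170])*5).round().tolist())
im=cv2.imread('pics/top8.png');cv2.imwrite('pics/t8d.png',cv2.resize(im[180:250,300:350],None,fx=8,fy=8,interpolation=cv2.INTER_CUBIC))
E
```

```text
top pred [[230. 320.]
 [338. 347.]
 [188. 482.]
 [293. 508.]]
side pred [[341.  65.]
 [356.  98.]
 [118. 192.]
 [345.  35.]]
mag top [[221.0, 393.0], [305.0, 415.0], [309.0, 250.0], [276.0, 168.0], [378.0, 198.0]]
mag side [[286.0, 225.0], [280.0, 257.0], [436.0, 157.0], [504.0, 137.0], [501.0, 158.0]]
```

View pics/t8d.png

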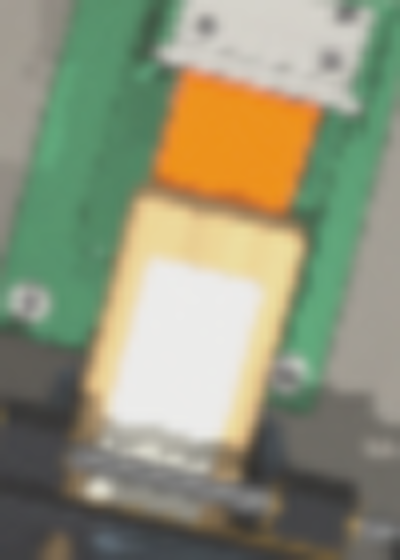

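Observed corners sit about 1 px (2.1 mm) right of the robot-frame prediction, and x and z agree. So relative to the feeder, the blank is 1.9 mm left rather than 4. I'll fold that into the magazine origin and come down.

```bash
echo "O=O+M[:,1]*2.1" >> h.py; python3 - <<'E'
from h import *
go(tgt(-45,0,12),RT);print(where(state()))
E
```

```text
offset [57.15 -2.47 10.1 ] rot [ 0.6  -0.32 -0.09]
(array([-54.81,   2.28,  69.21]), array([-0.6 ,  0.32,  0.09]))
```

```bash
python3 -m handwheel '{"gripper":[0.6,0.6,0.6,0.6,0.6],"offset":[[20,-1,5],[40,-2,8],[52,-2,10],[57,-2,10],[57,-2,10]],"rot":[[0.6,-0.3,0],[0.6,-0.3,0],[0.6,-0.3,0],[0.6,-0.3,0],[0.6,-0.3,0]]}' 60
python3 -m handwheel '{"gripper":[0.6,0.6],"offset":[[0,0,0],[0,0,0]],"rot":[[0,0,0],[0,0,0]]}' 60
python3 - <<'E'
from h import *
st=state();print(where(st),st['gripper_width'],M.T@st['force'])
go(tgt(-42,0,-11),RT)
for n in('side','top'): cv2.imwrite(f'pics/{n}9.png',grab_frame(n)[:,:,::-1])
a=cv2.imread('pics/side9.png')[180:260,250:360];b=cv2.imread('pics/top9.png')[140:240,280:380]
cv2.imwrite('pics/s9c.png',cv2.resize(a,None,fx=6,fy=6,interpolation=cv2.INTER_CUBIC));cv2.imwrite('pics/t9c.png',cv2.resize(b,None,fx=6,fy=6,interpolation=cv2.INTER_CUBIC))
E
```

```text
time_s: 7.25
ee_pos: [601.1, -106.2, 105.0]
ee_rot: [0.1, 65.1, -15.8]
force: [0.1, -0.1, -1.0]
gripper_width: 51.6
time_s: 7.42
ee_pos: [601.6, -106.4, 106.9]
ee_rot: [0.2, 65.0, -15.7]
force: [0.5, -0.5, -0.7]
gripper_width: 51.8
(array([-4.460e+01, -1.000e-02,  1.262e+01]), array([ 0.03, -0.04,  0.07])) 51.83835452827127 [ 0.21626215 -0.32937708 -0.88792936]
offset [ 2.362e+01 -2.000e-02  2.590e+00] rot [-0.03  0.04 -0.07]
```

View pics/s9c.png

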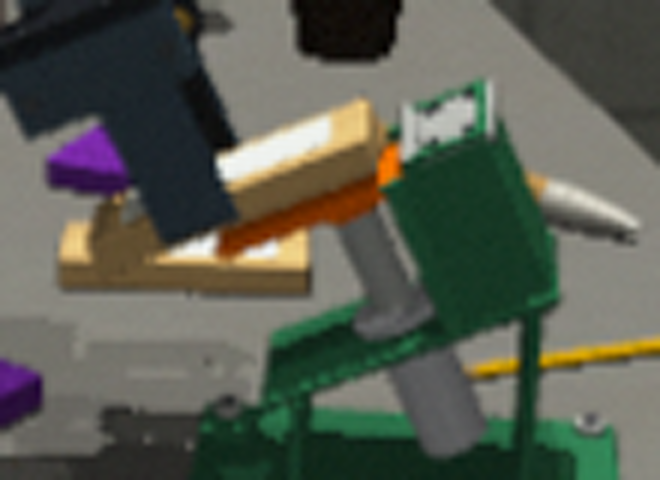

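View pics/t9c.png

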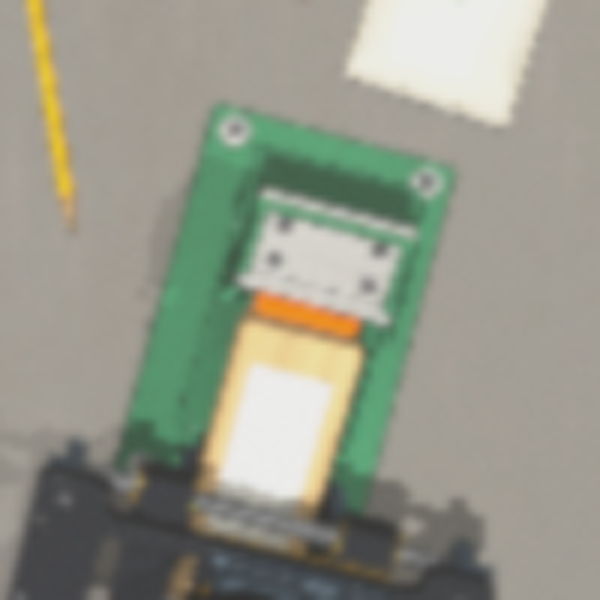

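The blank is parallel to and just above the follower, and laterally centred in the top view. Now I press down.

```bash
python3 -m handwheel '{"gripper":[0.6,0.6,0.6,0.6,0.6],"offset":[[6,0,1],[12,0,2],[18,0,2],[24,0,2],[24,0,2]],"rot":[[0,0,0],[0,0,0],[0,0,0],[0,0,0],[0,0,0]]}' 60
python3 -m handwheel '{"gripper":[0.6,0.6],"offset":[[0,0,0],[0,0,0]],"rot":[[0,0,0],[0,0,0]]}' 60
cat > look.py <<'E'
from h import *
import sys
k=sys.argv[1]
st=state();print(where(st),round(st['gripper_width'],1),'F',(M.T@st['force']).round(1),'t',st['time_s'])
a=grab_frame('side')[180:260,250:360,::-1];b=grab_frame('top')[140:240,280:380,::-1]
a=cv2.resize(a,None,fx=6,fy=6,interpolation=cv2.INTER_CUBIC);cv2.imwrite(f'pics/s{k}c.png',a)
b=cv2.resize(b,None,fx=5,fy=5,interpolation=cv2.INTER_CUBIC);cv2.imwrite(f'pics/t{k}c.png',b)
E
python3 look.py 10
```

```text
time_s: 7.93
ee_pos: [613.2, -110.0, 84.5]
ee_rot: [0.2, 65.0, -15.8]
force: [-4.8, 1.4, 5.6]
gripper_width: 51.9
time_s: 8.1
ee_pos: [613.0, -109.9, 85.2]
ee_rot: [0.2, 65.0, -15.8]
force: [-4.8, 1.5, 4.8]
gripper_width: 51.5
(array([-43.01,  -0.21, -12.14]), array([0.04, 0.03, 0.05])) 51.5 F [-2.5  0.2  6.5] t 8.1
```

View pics/s10c.png

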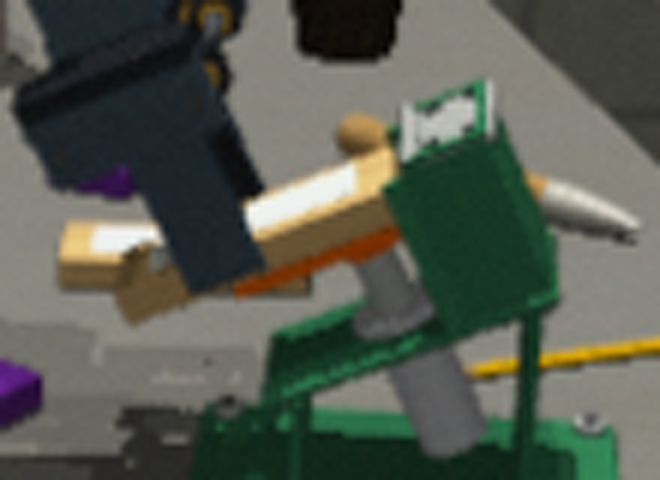

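The follower is pressed, with 6.5 N back along z as expected and no tilt. I'll slide in stepwise, watching the force.

```bash
python3 -m handwheel '{"gripper":[0.6,0.6,0.6,0.6,0.6],"offset":[[0,0,5],[0,0,10],[0,0,15],[0,0,20],[0,0,20]],"rot":[[0,0,0],[0,0,0],[0,0,0],[0,0,0],[0,0,0]]}' 60
python3 look.py 11
```

```text
time_s: 8.62
ee_pos: [630.6, -114.9, 93.8]
ee_rot: [0.2, 65.0, -15.8]
force: [-4.4, 1.6, 5.3]
gripper_width: 51.4
(array([-22.72,  -0.22, -12.06]), array([0.05, 0.03, 0.05])) 51.4 F [-2.   0.4  6.8] t 8.6167
```

View pics/s11c.png

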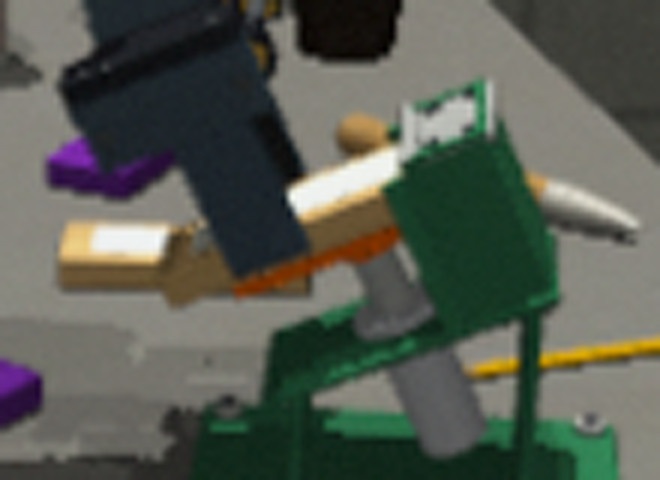

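View pics/t11c.png

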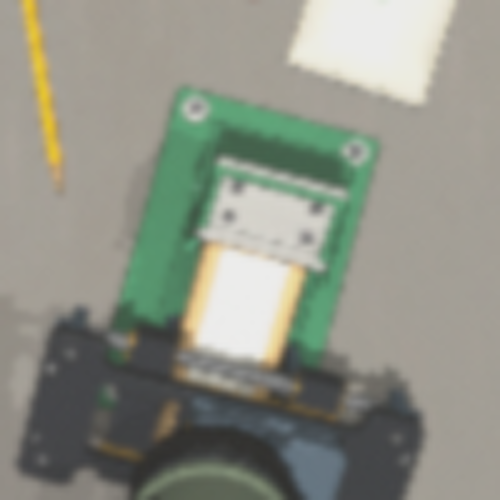

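The blank's front is under the hood and forces are unchanged. I'll carry on towards the back stop.

```bash
python3 -m handwheel '{"gripper":[0.6,0.6,0.6,0.6,0.6],"offset":[[0,0,5],[0,0,10],[0,0,15],[0,0,19],[0,0,19]],"rot":[[0,0,0],[0,0,0],[0,0,0],[0,0,0],[0,0,0]]}' 60
python3 -m handwheel '{"gripper":[0.6,0.6],"offset":[[0,0,1],[0,0,1]],"rot":[[0,0,0],[0,0,0]]}' 60
python3 -m handwheel '{"gripper":[0.6,0.6],"offset":[[0,0,1],[0,0,1]],"rot":[[0,0,0],[0,0,0]]}' 60
python3 look.py 12
```

```text
time_s: 9.13
ee_pos: [647.0, -119.6, 101.7]
ee_rot: [0.2, 65.1, -15.8]
force: [-4.5, 1.1, 5.5]
gripper_width: 51.7
time_s: 9.3
ee_pos: [647.0, -119.6, 101.7]
ee_rot: [0.2, 65.1, -15.8]
force: [-5.5, 2.1, 4.2]
gripper_width: 51.3
time_s: 9.47
ee_pos: [647.6, -119.8, 101.9]
ee_rot: [0.2, 65.2, -15.8]
force: [-5.6, 2.6, 4.4]
gripper_width: 51.6
(array([ -3.28,  -0.26, -12.23]), array([0.05, 0.17, 0.05])) 51.6 F [-3.7  1.   6.6] t 9.4667
```

View pics/s12c.png

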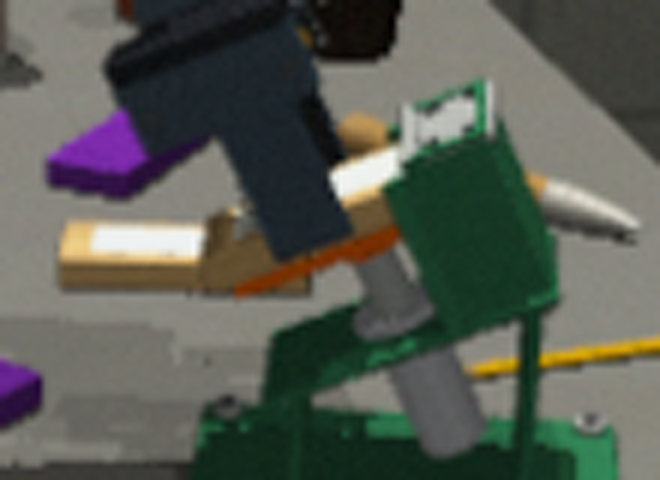

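```bash
python3 -m handwheel '{"gripper":[0.6,0.6,0.6],"offset":[[0,0,1],[0,0,2],[0,0,2]],"rot":[[0,0,0],[0,0,0],[0,0,0]]}' 60
python3 -c "
from h import *
st=state();print(where(st),(M.T@st['force']).round(1))"
python3 -m handwheel '{"gripper":[0.6,0.6,0.6],"offset":[[0,0,1],[0,0,2],[0,0,2]],"rot":[[0,0,0],[0,0,0],[0,0,0]]}' 60
python3 -c "
from h import *
st=state();print(where(st),(M.T@st['force']).round(1))"
```

```text
time_s: 9.82
ee_pos: [648.6, -120.1, 102.3]
ee_rot: [0.2, 65.3, -15.8]
force: [-7.9, 2.7, 4.7]
gripper_width: 51.5
(array([ -2.13,  -0.24, -12.28]), array([0.06, 0.26, 0.04])) [-5.6  0.4  7.8]
time_s: 10.07
ee_pos: [648.7, -120.2, 102.1]
ee_rot: [0.1, 65.5, -15.8]
force: [-10.3, 4.9, 4.7]
gripper_width: 51.6
(array([ -2.19,  -0.29, -12.5 ]), array([0.07, 0.48, 0.03])) [-8.2  1.9  9. ]
```

Contact at x≈-2, with the x force rising at each further push: the blank is against the back stop. I'll ease up 2 mm and release.

```bash
python3 -m handwheel '{"gripper":[0.6,0.6,0.25,0.25,0.25],"offset":[[-1,0,0],[-2,0,0],[-2,0,0],[-2,0,-2],[-2,0,-2]],"rot":[[0,0,0],[0,0,0],[0,0,0],[0,0,0],[0,0,0]]}' 40
python3 -m handwheel '{"gripper":[0.25,0.25],"offset":[[0,0,0],[0,0,0]],"rot":[[0,0,0],[0,0,0]]}' 40
python3 look.py 13
```

```text
time_s: 10.48
ee_pos: [649.8, -120.5, 104.9]
ee_rot: [0.2, 65.0, -15.8]
force: [0.5, 0.6, 0.3]
gripper_width: 67.1
time_s: 10.65
ee_pos: [649.9, -120.5, 105.1]
ee_rot: [0.2, 65.0, -15.8]
force: [-0.3, -0.2, -0.5]
gripper_width: 68.5
(array([  0.31,  -0.29, -10.31]), array([ 0.05, -0.  ,  0.06])) 68.5 F [-0.5 -0.3 -0.4] t 10.65
```

View pics/s13c.png

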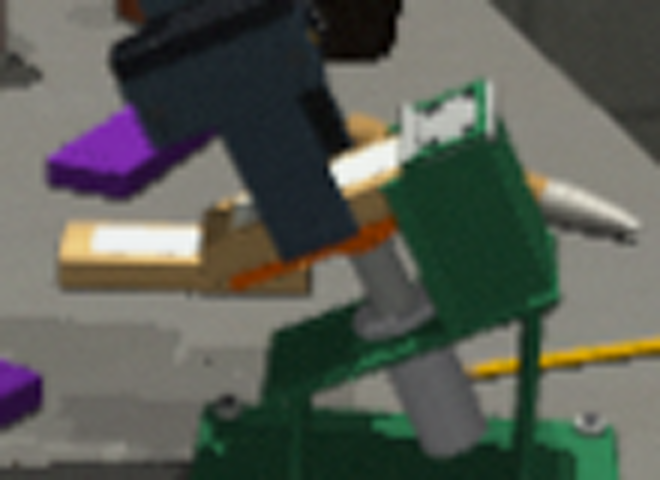

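View pics/t13c.png

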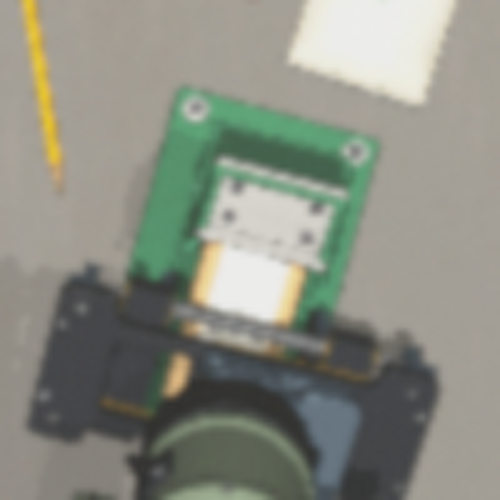

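Released and held: the blank rests under the hood and the forces are zero. I'll retract along the tool and inspect.

```bash
python3 -m handwheel '{"gripper":[0.25,0.25,0.25,0.25,0.25],"offset":[[-20,0,0],[-55,0,0],[-90,0,0],[-95,25,-15],[-100,60,-25]],"rot":[[0,0,0],[0,0,0],[0,0,0],[0,0,0],[0,0,0]]}' 40
python3 look.py 14
python3 - <<'E'
from h import *
a=np.radians(-13.4);d=np.array([np.cos(a),np.sin(a),0]);y=np.array([-d[1],d[0],0])
go(np.array([629,123,110])-15*d,toolR([0,0,-1],y))
E
```

```text
time_s: 11.17
ee_pos: [603.5, -46.4, 188.0]
ee_rot: [0.3, 64.8, -15.9]
force: [-0.4, 0.2, -1.5]
gripper_width: 68.5
(array([-23.54,  58.27,  92.29]), array([ 0.29, -0.23, -0.01])) 68.5 F [-1.   0.1 -1.2] t 11.1667
offset [ 54.68 164.24 -63.93] rot [-2.26 25.05  0.35]
```

View pics/s14c.png

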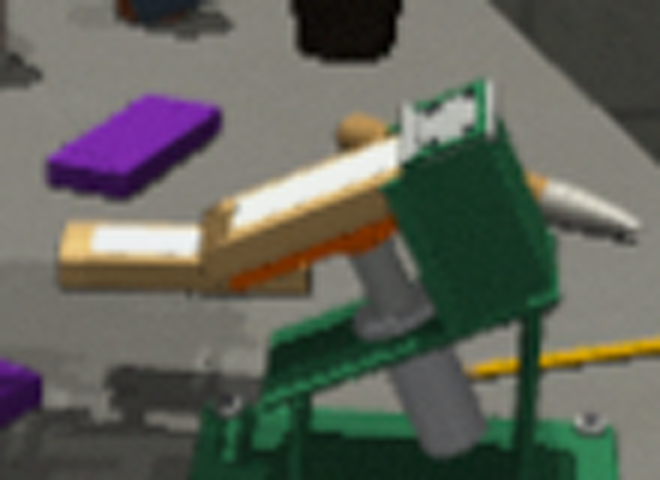

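View pics/t14c.png

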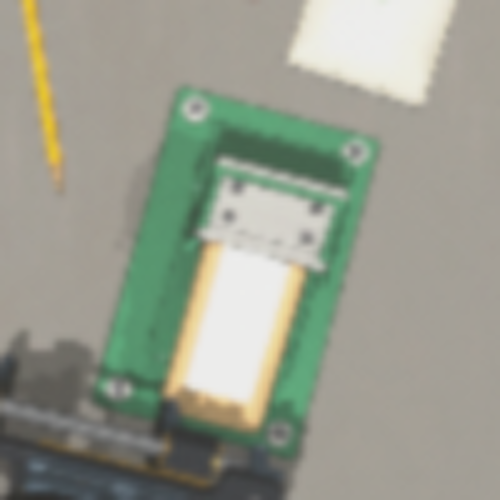

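The first blank lies flat and straight under the hood. Moving on to the far blank.

```bash
python3 -m handwheel '{"gripper":[0.25,0.25,0.25,0.25,0.25],"offset":[[-10,35,-20],[0,70,-40],[15,105,-60],[35,140,-64],[50,162,-64]],"rot":[[-0.5,6,0],[-1,12,0],[-1.5,18,0],[-2,24,0.3],[-2.2,25,0.3]]}' 40
python3 -m handwheel '{"gripper":[0.25,0.25],"offset":[[0,0,0],[0,0,0]],"rot":[[0,0,0],[0,0,0]]}' 40
python3 - <<'E'
from h import *
st=state();print(st['ee_pos'],Rm(st['ee_rot']).round(3),st['gripper_width'])
cv2.imwrite('pics/w15.png',grab_frame('wrist')[:,:,::-1]);np.save('w15.npy',np.r_[st['ee_pos'],st['ee_rot']])
T=cam('top');S=cam('side');fr=grab_frame('top')
P=[(-65,26,0),(-65,-26,0),(39,26,0),(39,-26,0)]
print(((proj(T,np.array(P)@M.T+O)-[280,140])*5).round().tolist(),((proj(S,np.array([(-65,-26,0),(-65,-26,-18),(-65,26,0)])@M.T+O)-[250,180])*6).round().tolist())
cv2.imwrite('pics/t15.png',cv2.resize(fr[180:235,300:350,::-1],None,fx=10,fy=10,interpolation=cv2.INTER_CUBIC))
E
```

```text
time_s: 11.68
ee_pos: [615.6, 123.2, 111.0]
ee_rot: [-172.2, 89.8, 174.2]
force: [1.6, 0.2, 0.1]
gripper_width: 68.4
time_s: 11.85
ee_pos: [612.7, 121.1, 111.0]
ee_rot: [-133.6, 89.7, -147.2]
force: [-0.2, 0.2, -0.1]
gripper_width: 68.3
[612.67975833 121.11804144 110.95627018] [[-0.004  0.236  0.972]
 [-0.003  0.972 -0.236]
 [-1.    -0.004 -0.003]] 68.34250830880819
[[156.0, 405.0], [254.0, 430.0], [208.0, 217.0], [310.0, 243.0]] [[198.0, 250.0], [215.0, 286.0], [206.0, 205.0]]
```

View pics/w15.png

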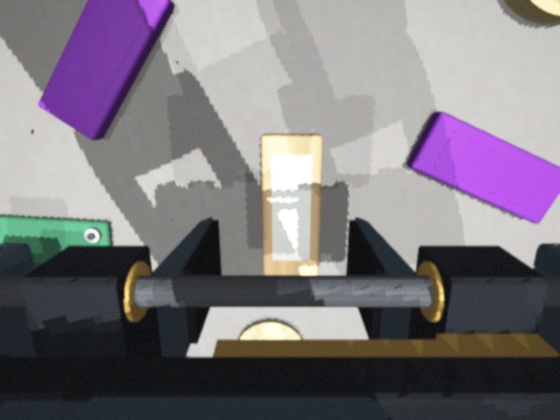

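View pics/t15.png

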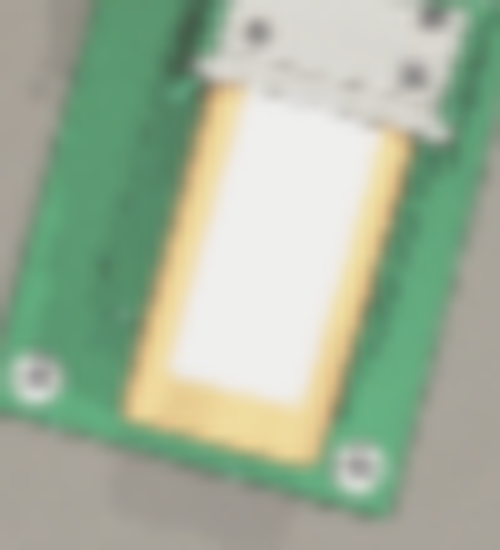

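The first blank's rear corners are within ~0.4 px of the predicted home position, so it's home. In the wrist view the far blank's corners are (262,134), (322,134), (319,275), (264,275), slightly right of the finger centre.

```bash
python3 - <<'E'
from h import *
v=np.load('w15.npy');st=dict(ee_pos=v[:3],ee_rot=v[3:]);W=cam('wrist',st)
w=ray(W,[(262,134.5),(322,134.5),(319,275),(264,275)],18);print(w.round(1))
print(np.linalg.norm(np.diff(w[[0,1,2,3,0]],axis=0),axis=1),w.mean(0))
d=(w[3]+w[2]-w[0]-w[1]);yaw=np.arctan2(d[1],d[0]);print(np.degrees(yaw))
c=w.mean(0);c[2]=0
for yy in (yaw,np.radians(-13.4)):
  d=np.array([np.cos(yy),np.sin(yy),0]);go(c-15*d+[0,0,-18],toolR([0,0,-1],[-d[1],d[0],0]))
E
```

```text
[[560.7 116.4  18. ]
 [572.5 164.5  18. ]
 [697.6 135.   18. ]
 [685.6  85.5  18. ]]
[ 49.52192874 128.53686482  50.92487337 128.60676018] [629.07676589 125.3554895   18.        ]
-13.557126321520041
offset [131.22   9.42   0.17] rot [-0.18 -0.03  0.14]
offset [131.22   9.38   0.17] rot [-0.34 -0.03  0.14]
```

```bash
python3 -m handwheel '{"gripper":[0.25,0.25,0.25,0.25,0.25],"offset":[[30,4,0],[60,8,0],[90,8,0],[115,8,0],[125,8,0]],"rot":[[0,0,0],[0,0,0],[0,0,0],[0,0,0],[0,0,0]]}' 40
python3 -m handwheel '{"gripper":[0.25,0.25],"offset":[[2,0,0],[4,0,0]],"rot":[[0,0,0],[0,0,0]]}' 40
python3 - <<'E'
from h import *
st=state();print(st['ee_pos'],Rm(st['ee_rot']).round(3),st['force'])
yy=np.radians(-13.5);c=np.array([629.1,124.2,0]);d=np.array([np.cos(yy),np.sin(yy),0]);go(c-15*d+[0,0,-18],toolR([0,0,-1],[-d[1],d[0],0]))
E
```

```text
time_s: 12.37
ee_pos: [611.7, 126.9, -13.8]
ee_rot: [-137.8, 89.7, -151.6]
force: [-0.2, -0.2, 0.2]
gripper_width: 68.7
time_s: 12.53
ee_pos: [615.0, 128.0, -14.5]
ee_rot: [-41.3, 89.9, -55.1]
force: [0.7, -0.2, 0.9]
gripper_width: 68.4
[614.95946282 127.99292716 -14.50403966] [[ 0.001  0.238  0.971]
 [-0.001  0.971 -0.238]
 [-1.    -0.001  0.001]] [ 0.73802926 -0.20961262  0.85309741]
offset [ 3.5  -0.38 -0.37] rot [-0.27  0.08  0.07]
```

```bash
python3 -m handwheel '{"gripper":[0.25,0.25,0.6,0.6,0.6],"offset":[[2,0,0],[2,0,0],[2,0,0],[2,0,0],[2,0,0]],"rot":[[0,0,0],[0,0,0],[0,0,0],[0,0,0],[0,0,0]]}' 40
python3 -m handwheel '{"gripper":[0.6,0.6,0.6,0.6],"offset":[[0,0,0],[0,0,0],[0,0,0],[0,0,0]],"rot":[[0,0,0],[0,0,0],[0,0,0],[0,0,0]]}' 60
python3 - <<'E'
from h import *
st=state();print(st['ee_pos'],st['gripper_width'],st['force'])
yy=np.radians(-13.5);d=np.array([np.cos(yy),np.sin(yy),0]);print('bz',(np.array([629.1,124.2,0])-st['ee_pos'])@d)
cv2.imwrite('pics/s16.png',cv2.resize(grab_frame('side')[185:245,230:320,::-1],None,fx=8,fy=8,interpolation=cv2.INTER_CUBIC))
E
```

```text
time_s: 12.95
ee_pos: [614.7, 128.6, -17.2]
ee_rot: [-72.9, 89.9, -86.6]
force: [-0.3, 0.6, 4.0]
gripper_width: 52.0
time_s: 13.28
ee_pos: [614.7, 128.6, -17.1]
ee_rot: [-75.9, 89.9, -89.6]
force: [-0.6, -0.9, 5.9]
gripper_width: 51.7
[614.73687298 128.58836511 -17.14182642] 51.67315208704338 [-0.55309061 -0.91862371  5.90904849]
bz 14.990716169463292
```

View pics/s16.png

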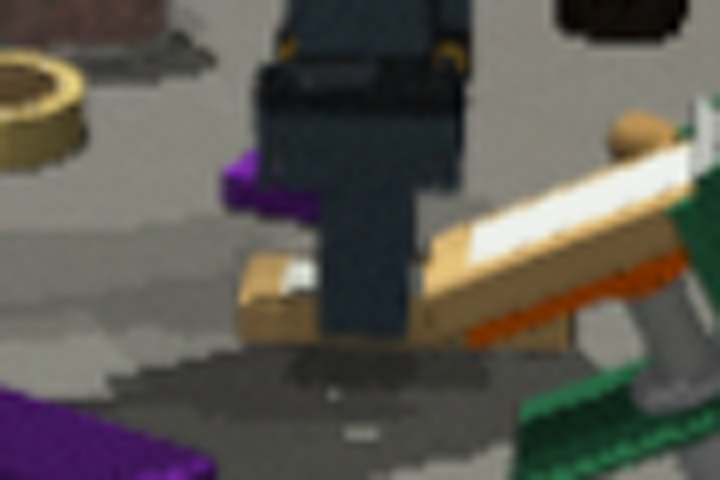

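Gripped (51.7 mm; the tips lightly touch the bench). Lift and carry to the feeder.

```bash
echo "BX=-26.1;BZ=15.0" >> h.py
python3 -m handwheel '{"gripper":[0.6,0.6,0.6,0.6,0.6],"offset":[[-20,0,0],[-60,0,0],[-100,0,0],[-140,0,0],[-180,0,0]],"rot":[[0,0,0],[0,0,0],[0,-5,0],[0.5,-10,0],[1,-15,0]]}' 60
python3 - <<'E'
from h import *
st=state();print(where(st),st['gripper_width']);go(tgt(-50,0,60),RT)
cv2.imwrite('pics/w17.png',grab_frame('wrist')[:,:,::-1])
c,_,_=cam('wrist',st);H=c['hand_eye'];C=(c,H[:3,:3],H[:3,3])
for bz in (13,15,17): print(bz,proj(C,[(BX-9,s*26,bz-65) for s in(-1,1)]).round(1).tolist())
E
```

```text
time_s: 13.75
ee_pos: [614.5, 128.7, 163.4]
ee_rot: [0.1, 74.9, -14.6]
force: [0.3, -0.6, -1.7]
gripper_width: 51.9
(array([-66.86, 229.65,  84.53]), array([-1.04,  9.85,  0.42])) 51.87465114831418
offset [  19.97 -230.11   16.52] rot [ 1.04 -9.85 -0.42]
13 [[225.2, 155.7], [337.2, 155.6]]
15 [[225.4, 160.0], [337.0, 159.8]]
17 [[225.6, 164.2], [336.8, 164.1]]
```

View pics/w17.png

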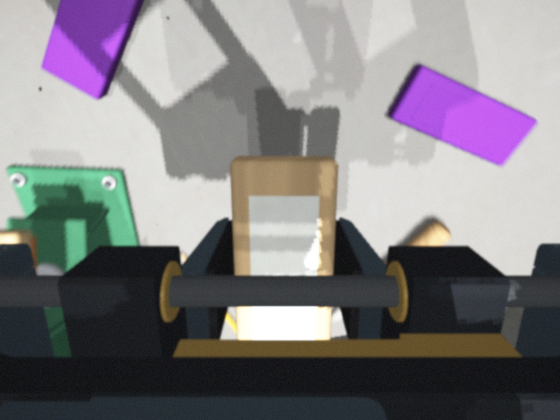

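The near edge is at row 157, so the offset is ≈14, the same as the first blank. I'll carry it over.

```bash
echo "BZ=14.0" >> h.py
python3 -m handwheel '{"gripper":[0.6,0.6,0.6,0.6,0.6],"offset":[[-5,-38,0],[-10,-76,2],[-10,-114,5],[-8,-152,9],[-4,-190,13]],"rot":[[0.5,-5,0],[1,-9.8,-0.4],[1,-9.8,-0.4],[1,-9.8,-0.4],[1,-9.8,-0.4]]}' 60
python3 -m handwheel '{"gripper":[0.6,0.6,0.6],"offset":[[0,-25,2],[0,-40,3],[0,-40,3]],"rot":[[0,0,0],[0,0,0],[0,0,0]]}' 60
python3 look.py 18
python3 -c "
from h import *
go(tgt(-46,0,25),RT)"
```

```text
time_s: 14.22
ee_pos: [576.1, -58.5, 169.1]
ee_rot: [-0.0, 65.2, -15.7]
force: [0.3, 0.1, -1.3]
gripper_width: 51.2
time_s: 14.47
ee_pos: [567.7, -99.7, 169.7]
ee_rot: [-0.1, 65.3, -16.1]
force: [0.2, 0.2, -1.4]
gripper_width: 51.7
(array([-49.24,  -2.77,  82.83]), array([ 0.08,  0.35, -0.09])) 51.7 F [-0.5  0.3 -1.4] t 14.4667
offset [57.85  0.24  3.29] rot [ 0.02 -0.32 -0.01]
```

View pics/s18c.png

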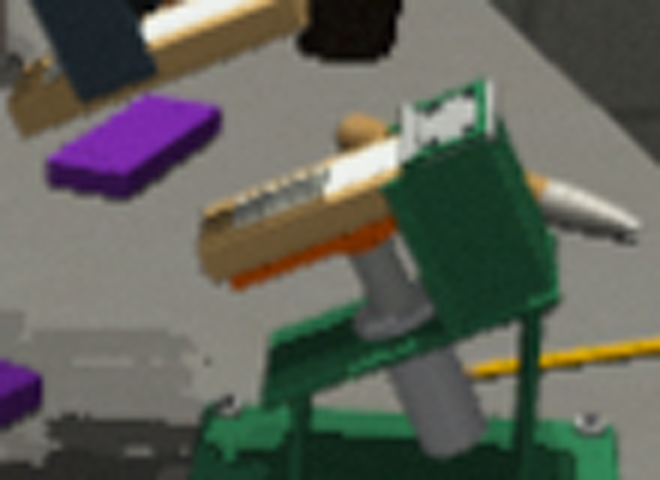

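View pics/t18c.png

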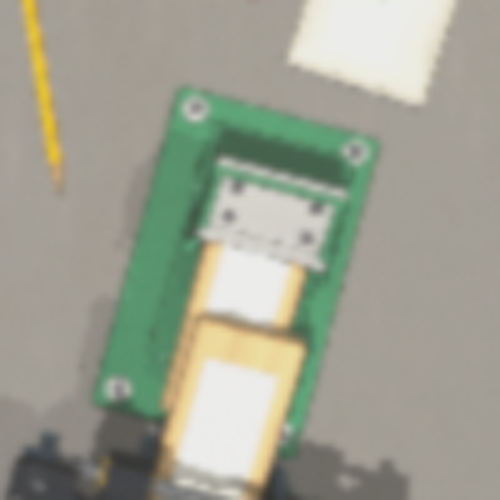

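Blank 1's near rear edge at (198,253)-(213,283) in the side crop matches home within a pixel. The second blank hangs parallel above. Lowering it.

```bash
python3 -m handwheel '{"gripper":[0.6,0.6,0.6,0.6,0.6],"offset":[[15,0,1],[35,0,2],[50,0,3],[57,0,3],[57,0,3]],"rot":[[0,-0.3,0],[0,-0.3,0],[0,-0.3,0],[0,-0.3,0],[0,-0.3,0]]}' 60
python3 -m handwheel '{"gripper":[0.6,0.6],"offset":[[0,0,0],[0,0,0]],"rot":[[0,0,0],[0,0,0]]}' 60
python3 look.py 19
python3 -c "
from h import *
go(tgt(-44,0,-12),RT)"
```

```text
time_s: 14.98
ee_pos: [594.2, -103.0, 117.8]
ee_rot: [-0.1, 65.2, -15.8]
force: [-0.2, -0.1, -0.5]
gripper_width: 51.7
time_s: 15.15
ee_pos: [595.1, -103.7, 120.8]
ee_rot: [-0.0, 64.9, -15.8]
force: [-0.1, 0.6, -1.2]
gripper_width: 51.6
(array([-45.07,   0.84,  26.89]), array([-0.15, -0.12,  0.06])) 51.6 F [-0.8  0.5 -1. ] t 15.15
offset [39.16 -0.59  0.76] rot [ 0.13  0.16 -0.05]
```

View pics/s19c.png

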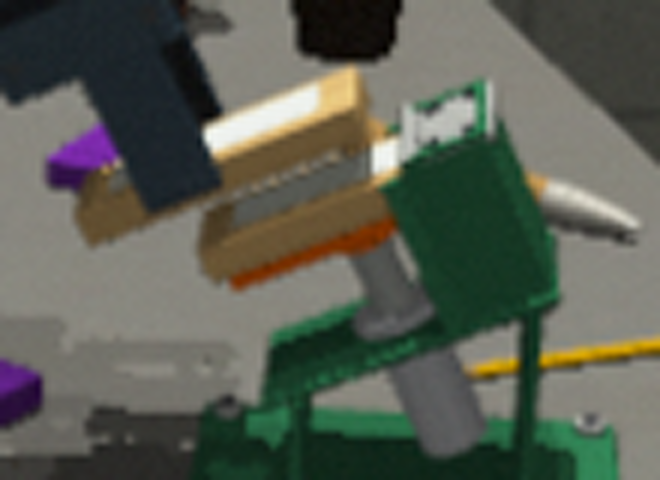

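View pics/t19c.png

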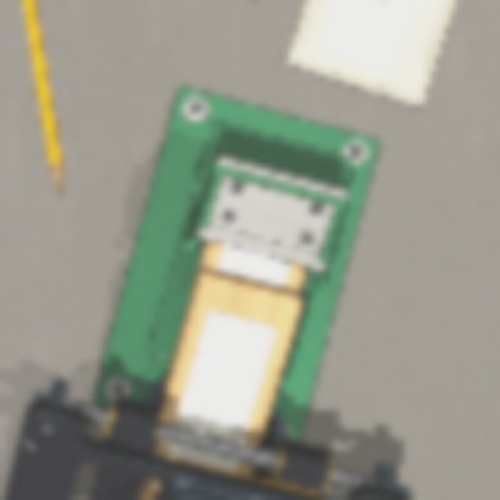

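Parallel and aligned. I'll press onto the first blank.

```bash
python3 -m handwheel '{"gripper":[0.6,0.6,0.6,0.6,0.6],"offset":[[10,-0.5,1],[17,-0.5,1],[22,-0.5,1],[26,-0.5,1],[26,-0.5,1]],"rot":[[0,0,0],[0,0,0],[0,0,0],[0,0,0],[0,0,0]]}' 60
python3 -c "
from h import *
st=state();print(where(st),(M.T@st['force']).round(1))"
python3 -m handwheel '{"gripper":[0.6,0.6,0.6,0.6,0.6],"offset":[[4,0,0],[8,0,0],[12,0,0],[14,0,0],[14,0,0]],"rot":[[0,0,0],[0,0,0],[0,0,0],[0,0,0],[0,0,0]]}' 60
python3 look.py 20
```

```text
time_s: 15.67
ee_pos: [606.9, -108.4, 96.9]
ee_rot: [-0.1, 64.9, -15.8]
force: [-3.4, 0.3, 7.1]
gripper_width: 51.7
(array([-4.371e+01, -4.500e-01, -1.000e-02]), array([-0.11, -0.14,  0.03])) [-0.1 -0.7  7.8]
time_s: 16.08
ee_pos: [612.3, -110.1, 84.8]
ee_rot: [-0.1, 64.9, -15.9]
force: [-4.7, 0.0, 7.4]
gripper_width: 51.3
(array([-43.69,  -0.56, -13.47]), array([-0.1 , -0.15,  0.02])) 51.3 F [-1.  -1.3  8.7] t 16.0833
```

View pics/s20c.png

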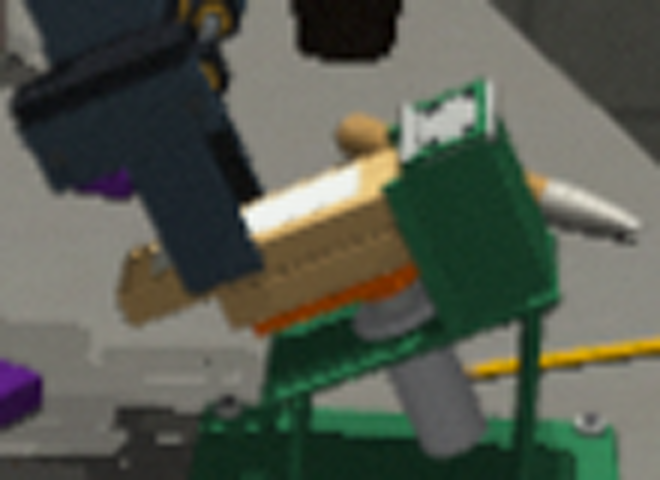

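View pics/t20c.png

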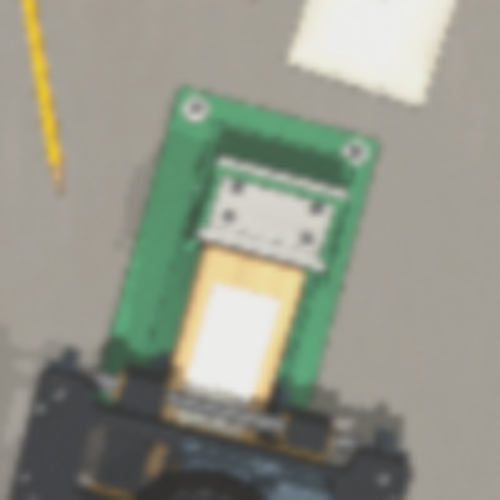

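The stack is pressed with its top face at the same level as for the first insertion. Now sliding in.

```bash
python3 -m handwheel '{"gripper":[0.6,0.6,0.6,0.6,0.6],"offset":[[0,0,5],[0,0,10],[0,0,15],[0,0,20],[0,0,20]],"rot":[[0,0,0],[0,0,0],[0,0,0],[0,0,0],[0,0,0]]}' 60
python3 look.py 21
```

```text
time_s: 16.6
ee_pos: [628.0, -114.6, 92.3]
ee_rot: [-0.1, 65.1, -15.9]
force: [-6.1, 2.0, 6.8]
gripper_width: 51.4
(array([-25.71,  -0.58, -13.54]), array([-0.09,  0.1 , -0.  ])) 51.4 F [-2.9  0.3  8.9] t 16.6
```

View pics/s21c.png

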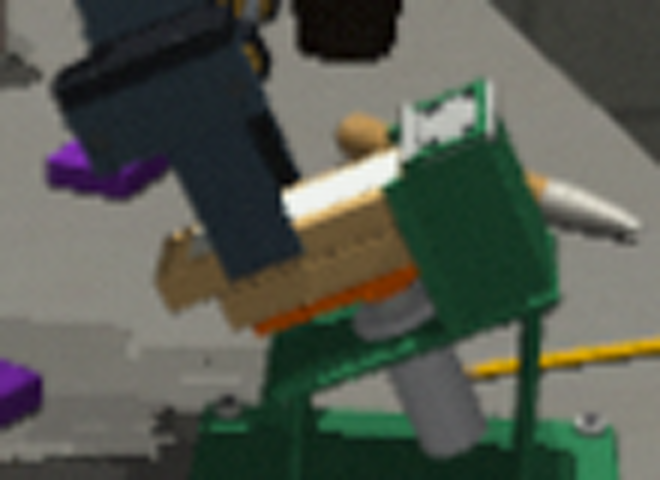

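View pics/t21c.png

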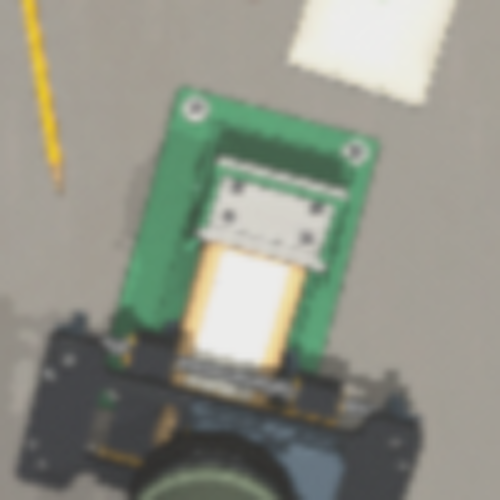

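Under the hood with low forces. I'll continue to the stop.

```bash
python3 -m handwheel '{"gripper":[0.6,0.6,0.6,0.6,0.6],"offset":[[0,0,5],[0,0,10],[0,0,15],[0,0,20],[0,0,22]],"rot":[[0,0,0],[0,0,0],[0,0,0],[0,0,0],[0,0,0]]}' 60
python3 -c "
from h import *
st=state();print(where(st),(M.T@st['force']).round(1))"
python3 -m handwheel '{"gripper":[0.6,0.6,0.6],"offset":[[0,0,1],[0,0,2],[0,0,2]],"rot":[[0,0,0],[0,0,0],[0,0,0]]}' 60
python3 -c "
from h import *
st=state();print(where(st),(M.T@st['force']).round(1))"
```

```text
time_s: 17.12
ee_pos: [646.5, -119.8, 101.2]
ee_rot: [-0.1, 65.2, -15.9]
force: [-9.2, 3.0, 7.2]
gripper_width: 51.4
(array([ -4.5 ,  -0.55, -13.6 ]), array([-0.09,  0.19, -0.01])) [-5.8  0.3 10.6]
time_s: 17.37
ee_pos: [647.3, -120.0, 101.5]
ee_rot: [-0.1, 65.3, -15.9]
force: [-10.5, 3.6, 6.1]
gripper_width: 51.5
(array([ -3.68,  -0.55, -13.69]), array([-0.09,  0.29, -0.01])) [-7.4  0.6 10.2]
```

```bash
python3 -m handwheel '{"gripper":[0.6,0.6,0.6,0.6],"offset":[[0,0,1],[0,0,2],[0,0,3],[0,0,3]],"rot":[[0,0,0],[0,0,0],[0,0,0],[0,0,0]]}' 60
python3 -c "
from h import *
st=state();print(where(st),(M.T@st['force']).round(1))"
python3 -m handwheel '{"gripper":[0.6,0.6,0.6,0.6],"offset":[[0,0,1],[0,0,2],[0,0,3],[0,0,3]],"rot":[[0,0,0],[0,0,0],[0,0,0],[0,0,0]]}' 60
python3 look.py 22
```

```text
time_s: 17.7
ee_pos: [647.3, -120.1, 101.2]
ee_rot: [-0.1, 65.6, -16.0]
force: [-14.8, 4.9, 7.4]
gripper_width: 51.8
(array([ -3.8 ,  -0.57, -13.97]), array([-0.07,  0.62, -0.03])) [-11.    0.6  13.3]
time_s: 18.03
ee_pos: [647.4, -120.1, 100.8]
ee_rot: [-0.1, 65.9, -16.0]
force: [-19.3, 5.8, 7.0]
gripper_width: 51.7
(array([ -3.88,  -0.57, -14.35]), array([-0.04,  0.95, -0.04])) 51.7 F [-15.3   0.3  14.8] t 18.0333
```

View pics/s22c.png

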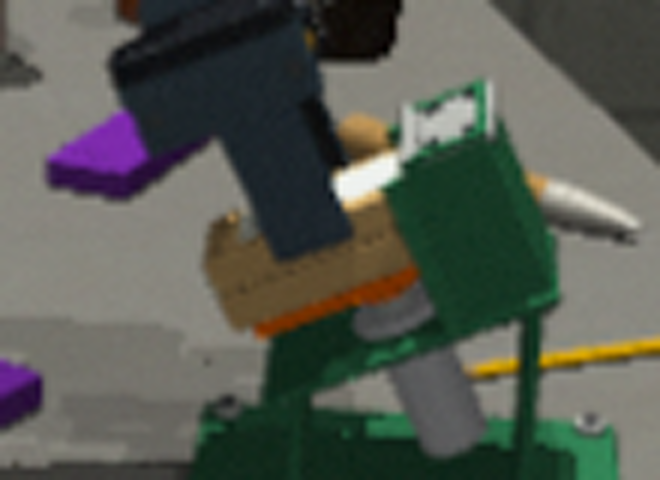

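Firm stop (15 N), and the rear ends of both blanks are flush in one line from (205,262) to (237,325). I'll ease the push, rise to the hood and release.

```bash
python3 -m handwheel '{"gripper":[0.6,0.6,0.6,0.6,0.25],"offset":[[-1,0,-2],[-2,0,-4],[-3,0,-5],[-3,0,-5],[-3,0,-5]],"rot":[[0,0,0],[0,0,0],[0,0,0],[0,0,0],[0,0,0]]}' 60
python3 -m handwheel '{"gripper":[0.25,0.25,0.25,0.25],"offset":[[0,0,0],[0,0,-2],[0,0,-3],[0,0,-3]],"rot":[[0,0,0],[0,0,0],[0,0,0],[0,0,0]]}' 40
python3 look.py 23
```

```text
time_s: 18.55
ee_pos: [648.3, -120.1, 104.7]
ee_rot: [-0.1, 65.1, -15.9]
force: [-0.2, -0.4, -0.1]
gripper_width: 55.8
time_s: 18.88
ee_pos: [647.0, -119.6, 104.4]
ee_rot: [-0.1, 65.0, -15.8]
force: [0.7, -1.0, -0.6]
gripper_width: 68.4
(array([ -2.78,  -0.26, -10.91]), array([-0.11, -0.04,  0.03])) 68.4 F [ 0.5 -0.8 -1. ] t 18.8833
```

View pics/s23c.png

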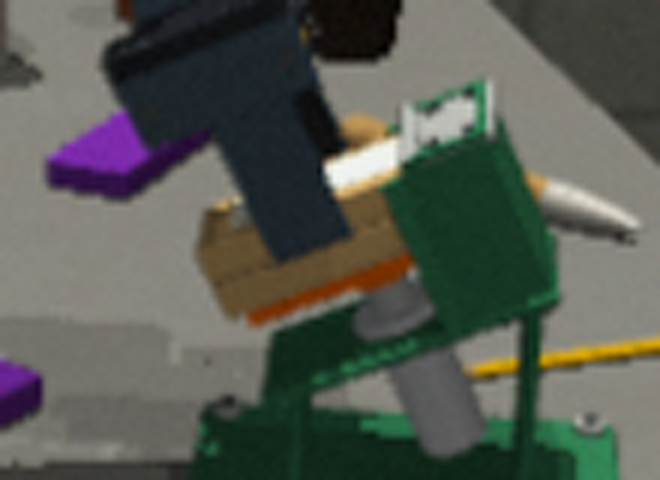

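Released, and the stack sprang up against the hood. I'll retract clear and check.

```bash
python3 -m handwheel '{"gripper":[0.25,0.25,0.25,0.25,0.25],"offset":[[-25,0,0],[-60,0,0],[-100,0,0],[-110,35,-20],[-120,75,-50]],"rot":[[0,0,0],[0,0,0],[0,0,0],[0,0,0],[0,0,0]]}' 40
python3 -m handwheel '{"gripper":[0.25,0.25,0.25,0.25],"offset":[[-20,30,-30],[-20,50,-50],[-20,50,-50],[-20,50,-50]],"rot":[[0,0,0],[0,0,0],[0,0,0],[0,0,0]]}' 40
python3 - <<'E'
from h import *
S=cam('side');T=cam('top')
a=grab_frame('side')[:,:,::-1];b=grab_frame('top')[:,:,::-1];cv2.imwrite('pics/fin_top.png',b);cv2.imwrite('pics/fin_side.png',a)
cv2.imwrite('pics/s24.png',cv2.resize(a[180:260,260:360],None,fx=8,fy=8,interpolation=cv2.INTER_CUBIC))
cv2.imwrite('pics/t24.png',cv2.resize(b[165:235,295:355],None,fx=8,fy=8,interpolation=cv2.INTER_CUBIC))
P=np.array([(-65,26,0),(-65,-26,0),(32,26,0),(32,-26,0)])
print('top',((proj(T,P@M.T+O)-[295,165])*8).round().tolist())
Q=np.array([(-65,-26,0),(-65,-26,-18),(-65,-26,-36),(-65,26,0),(-58,-22,-36)])
print('side',((proj(S,Q@M.T+O)-[260,180])*8).round().tolist(),state()['ee_pos'])
E
```

```text
time_s: 19.4
ee_pos: [580.9, -30.6, 197.3]
ee_rot: [0.3, 64.4, -15.7]
force: [0.3, 0.6, -0.8]
gripper_width: 68.3
time_s: 19.73
ee_pos: [539.9, 34.5, 189.9]
ee_rot: [-0.1, 64.9, -15.6]
force: [0.1, -0.5, -0.1]
gripper_width: 68.4
top [[130.0, 447.0], [287.0, 488.0], [207.0, 168.0], [369.0, 210.0]]
side [[184.0, 333.0], [207.0, 381.0], [230.0, 429.0], [195.0, 273.0], [250.0, 417.0]] [541.13036981  32.74057061 190.2649199 ]
```

View pics/s24.png

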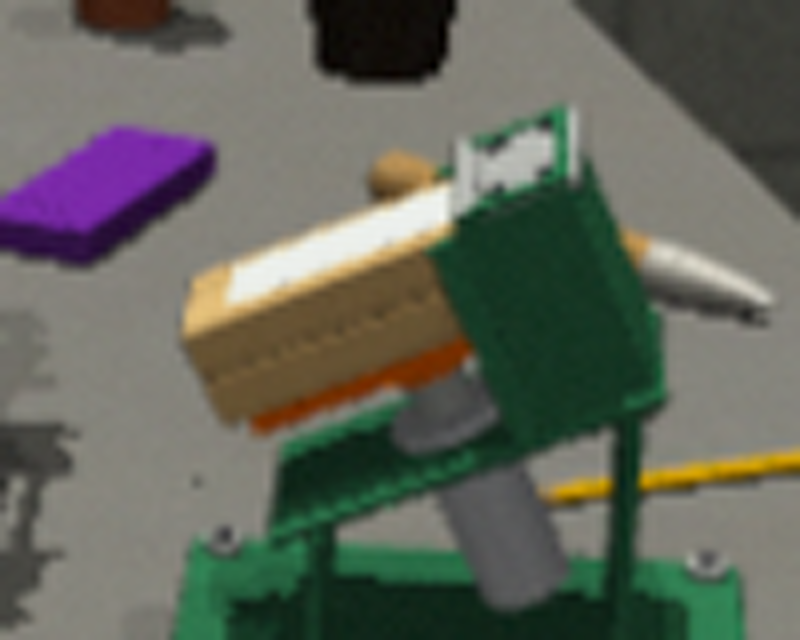

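View pics/t24.png

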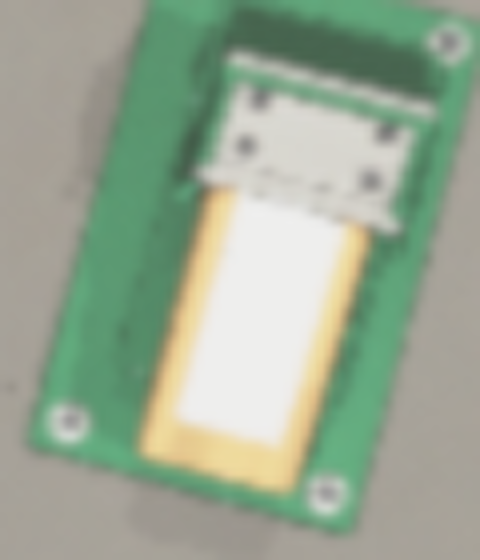

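View pics/fin_top.png

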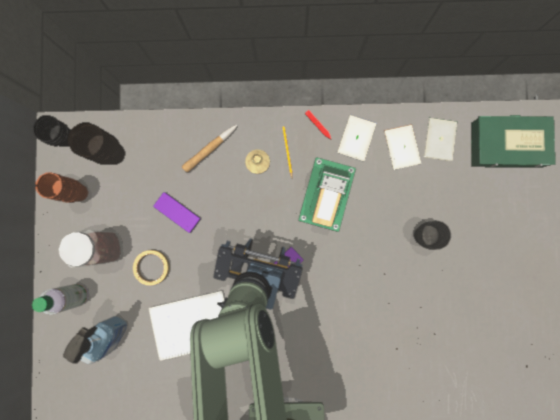

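Side view: the rear edge at (183,335)-(208,383)-(232,428) matches the predicted home line (184,333)-(207,381)-(230,429), and the blanks are flush. The top view hints the second may sit ~1 mm short, so I'll do a sub-pixel edge comparison before handing in.

```bash
python3 - <<'E'
from h import *
T=cam('top')
a=cv2.imread('pics/t15.png').astype(np.float32);b=cv2.imread('pics/fin_top.png');b=cv2.resize(b[180:235,300:350],None,fx=10,fy=10,interpolation=cv2.INTER_CUBIC).astype(np.float32)
x=np.arange(-90,-50,.25)
for y in(-15,-8,0,8,15):
  r=[]
  for im in(a,b):
    uv=((proj(T,np.c_[x,0*x+y,0*x]@M.T+O)+.5-[300,180])*10-.5).astype(np.float32)
    p=cv2.remap(im,uv[:,:1],uv[:,1:],cv2.INTER_LINEAR)[:,0,2]
    p=cv2.GaussianBlur(p.reshape(-1,1),(1,9),0).ravel(); lo,hi=p[:20].min(),p[-60:].max(); i=np.argmax(p>(80+210)/2); r.append(x[i])
  print(y,r)
E
```

```text
-15 [np.float64(-90.0), np.float64(-90.0)]
-8 [np.float64(-90.0), np.float64(-90.0)]
0 [np.float64(-90.0), np.float64(-90.0)]
8 [np.float64(-90.0), np.float64(-90.0)]
15 [np.float64(-90.0), np.float64(-90.0)]
```

```bash
python3 - <<'E'
from h import *
T=cam('top')
a=cv2.imread('pics/t15.png').astype(np.float32);b=cv2.imread('pics/fin_top.png');b=cv2.resize(b[180:235,300:350],None,fx=10,fy=10,interpolation=cv2.INTER_CUBIC).astype(np.float32)
x=np.arange(-74,-56,.25)
for y in(-15,-8,0,8,15):
  r=[]
  for im in(a,b):
    uv=((proj(T,np.c_[x,0*x+y,0*x]@M.T+O)+.5-[300,180])*10-.5).astype(np.float32)
    p=cv2.remap(im,uv[:,:1].copy(),uv[:,1:].copy(),cv2.INTER_LINEAR)[:,0,2]
    p=cv2.GaussianBlur(p.reshape(-1,1),(1,9),0).ravel(); r.append((x[np.argmax(np.gradient(p))],p.min().round(),p.max().round()))
  print(y,r)
E
```

```text
-15 [(np.float64(-65.75), np.float32(98.0), np.float32(239.0)), (np.float64(-67.75), np.float32(95.0), np.float32(238.0))]
-8 [(np.float64(-66.75), np.float32(99.0), np.float32(240.0)), (np.float64(-66.75), np.float32(100.0), np.float32(239.0))]
0 [(np.float64(-66.5), np.float32(95.0), np.float32(239.0)), (np.float64(-66.5), np.float32(95.0), np.float32(238.0))]
8 [(np.float64(-65.75), np.float32(97.0), np.float32(233.0)), (np.float64(-66.0), np.float32(98.0), np.float32(231.0))]
15 [(np.float64(-65.5), np.float32(99.0), np.float32(235.0)), (np.float64(-67.25), np.float32(99.0), np.float32(234.0))]
```

The second rear edge reads -66.9 mm against -66.1 for the first (ideal -65). Both are inside the 4 mm tolerance, consistent with the firm stop contact. The arm is clear and nothing else has moved, so I'm handing in.

```bash
python3 -c "
from workcell import *
print(state()['time_s'],state()['force']);print(job_done())"
```

```text
19.8333 [ 0.28514277 -0.2753617  -0.54913845]
the job is handed in; nothing more can be done
None
```

I loaded both wooden blanks into the feeder, one on top of the other, and handed the job in at 19.8 s; the interface gave no verdict. I pressed each blank down and slid it under the hood until it stopped, then let go.

**Last checks**
- **Fit:** the side view shows both blanks flat, flush at the rear, with the hood holding the stack down. Their rear edges fall on the predicted home line to within about 0.3 pixel, or 1 mm.
- **Forces:** the wrist force peaked at about 21 N during the second push. The arm was clear of everything at the end.
- **Other objects:** the final top view shows the rose, tape and pots where they were.

**What failed or disagreed**
- **First grasp:** it closed above the near blank, because the open fingertips sit 20 mm or more behind the TCP. I measured this and gripped lower.
- **Camera offset:** the top camera and the robot disagreed by 2–3 mm sideways, and I corrected for it.
- **Stop position:** the blanks stopped about 2 mm and 4 mm short of the position I worked out from the robot. I took that as error in where each blank sat in the grip.
- **Rear edges:** in the top view they read about 1.1 mm and 1.9 mm short of home. That is inside the 4 mm allowed, but the calibration is only good to about 2 mm.

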